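Reload the standards rack in reverse order for the drift check

ROBOT

A 7-joint arm with a two-finger parallel gripper is mounted at the origin on the work surface; the furniture and walls round the work are solid. World frame = base frame: x ahead of the robot, y to its left, z up, the work surface at z = 0. Lengths are in m, angles in degrees, forces in N, time in s.
With the tool pointing down it reaches from about 0.425 to 0.875 m from the base axis. Payload 4.7 kg.
Tool frame: the origin (TCP) lies at the very end of the fingers, on their centre line; the grasp point (between the pads) lies 19 mm behind it; z points along the fingers, y is the direction in which the jaws open and shut (so a half turn about z gives the same grasp; the last joint's range is limited). The gripper opens to 87 mm and grips with 3 to 60 N. Pads are 19 mm wide; open, the fingers measure 117 mm over their backs; the gripper's body (75 mm by 190 mm) begins 51 mm behind the grasp point.
Start: joints at [0.808, 18.392, -4.016, 83.108, 1.295, 78.541, -3.26], TCP at [0.65, -0, 0.223] pointing down, gripper open.
Joint ranges: [-163.93, 163.93], [-17.29, 119.83], [-79.2, 71.16], [3.27, 140.29], [-89.18, 269.18], [5.43, 117.66], [-154.24, 154.24]. Speed limits (degrees/s): [147.25, 147.25, 180, 180, 180, 180, 180].

INTERFACE

Orientations are given as [roll, pitch, yaw] about the fixed x, y, z axes, in that order (R = Rz(yaw) Ry(pitch) Rx(roll)).
In Python, from cell import sensors, imaging, ticket gives the robot as it stands.
- The arm moves only by the tool carry_out, never from a script. Its argument "plan" is a list of rows, each an object of numbers: "fingers": the closure, from -1 (fully open) to 1 (shut); "dx", "dy", "dz": the shift along the tool's x, y, z normalised to -1 to 1, where 1 is 0.03 m; "rx", "ry", "rz": the turn, a rotation vector about the tool's x, y, z normalised to -1 to 1, where 1 is 10 degrees. A call has 1 to 12 rows; each row shifts and turns the commanded pose from where the row before left it, along the tool's axes as they then stand; what a row does not reach is not made up. A row lasts 1/8 s, in which the tool goes at most 62.5 mm and 10.7 degrees, less where a joint would pass 70% of its speed; a pose out of reach is approached as far as the arm can. A call with a number of a shift or a turn outside -1 to 1 is refused whole. A call with a gripper value outside its range is refused whole. The fingers move at their own pace and stop on an object; "force" is the grip in N (left out, the last holds). Time passes only in rows, so rows that do not move let the fingers close. It gives the time, the measured TCP pose, the force and the opening at its end, in the units of the state.
- sensors.get_obs(): the state, without advancing time (a new reading comes with each control period).
- imaging.read_camera(name): name is "scene" or "side" or "wrist"; returns a dict with "color" (384x512x3 uint8, red, green, blue), "mtx" (3x3 intrinsics, pixels), "extrinsics" (4x4, takes a point from world to camera coordinates); the wrist camera has in their place "tool_from_camera" (4x4, takes a point from camera to tool coordinates, whose origin is the TCP and whose axes are the flange's). Camera axes: x right, y down, z forward; pixel columns grow to the right and rows downward; lengths in m; the calibration is good to about 2 mm. A picture is of the moment at which its call begins: read the wrist's pose just before it. There is no depth.
- ticket.sign_off(): hands the job in, once; it reports no verdict.
The state is a dict: "time_s": time; "qpos": joint angles; "joint_velocities": joint speeds; "effort": joint torques, N m; "tool_pos": TCP position; "tool_rot": TCP orientation; "force": force on the tool from outside, world axes, zero at the start; "wrist_torque": the same for the moment, N m; "grip_width": finger opening in m.
Only numpy, scipy, OpenCV 4.12 (cv2) and the standard library are available. Lean on these libraries where they do the work, as an engineer would, in place of code of your own. Each camera call takes 0.05 s, during which the arm holds its last target.

TASK

The four capped tubes in the grey wire rack have just been measured in the order in which they stand there, counted from the rack's yellow-tab end; for the drift check the run is repeated backwards. Move all four into the white wire rack in the reverse order, counted from its own yellow tab: the tube that stood nearest the grey rack's tab goes into the cell farthest from the white rack's tab, and so on, until the last one stands in the cell beside the white rack's tab. Lower each tube upright onto the rack's floor without dropping it or tipping it over.

Things in the scene. Friction and masses are not known exactly. Their poses are not given: they have to be found in the camera images.
- grey_rack: dark grey wire rack, holds the tubes at the start, coloured tags on one side. 4 cells in a row at y = +64.5, +21.5, -21.5, -64.5 mm, x = 0: 39 mm square openings between 4 mm round wires, tops 62 mm above the bench, over a solid floor at z = 6 mm. Yellow tab (40 x 12 mm, 65 mm up) at the +y end only. 52 x 186 mm, fixed. Origin: centre of its underside, z up.
- white_rack: white wire rack, empty at the start, any way round. 4 cells in a row at y = +64.5, +21.5, -21.5, -64.5 mm, x = 0: 39 mm square openings between 4 mm round wires, tops 62 mm up, over a solid floor at z = 6 mm. Yellow tab (40 x 12 mm, 65 mm up) at the +y end only. 52 x 186 mm, fixed. Origin as there. To its left a fixed monitor 0.40 m high fills x = 0.30-0.36, y = -0.18 to 0.38.
- orange_tube: loose capped 50 ml tube: clear body 29 mm across, flat foot, orange screw cap 34 mm across, 112 mm tall in all, about 50 g. Origin at the centre of its underside, z up along it; cap from z = 98 to 112 mm, a good grip from above. Starts upright on the floor of one cell of the grey rack; which cell changes.
- blue_tube: loose capped 50 ml tube: clear body 29 mm across, flat foot, blue screw cap 34 mm across, 112 mm tall in all, about 50 g. Origin at the centre of its underside, z up along it; cap from z = 98 to 112 mm, a good grip from above. Starts upright on the floor of one cell of the grey rack; which cell changes.
- green_tube: loose capped 50 ml tube: clear body 29 mm across, flat foot, green screw cap 34 mm across, 112 mm tall in all, about 50 g. Origin at the centre of its underside, z up along it; cap from z = 98 to 112 mm, a good grip from above. Starts upright on the floor of one cell of the grey rack; which cell changes.
- white_tube: loose capped 50 ml tube: clear body 29 mm across, flat foot, white screw cap 34 mm across, 112 mm tall in all, about 50 g. Origin at the centre of its underside, z up along it; cap from z = 98 to 112 mm, a good grip from above. Starts upright on the floor of one cell of the grey rack; which cell changes.
- orange_clip: Orange tag, 13 x 24 mm, fixed to the long top wire of the grey rack beside the cell where the orange-capped tube starts, and still there once it has gone. Origin level with that cell's centre along the row, 26.5 mm to one side of it (rack's -x), 60 mm above the bench. All tags stay where they are.
- blue_clip: Blue tag, 13 x 24 mm, fixed to the long top wire of the grey rack beside the cell where the blue-capped tube starts, and still there once it has gone. Origin level with that cell's centre along the row, 26.5 mm to one side of it (rack's -x), 60 mm above the bench. All tags stay where they are.
- green_clip: Green tag, 13 x 24 mm, fixed to the long top wire of the grey rack beside the cell where the green-capped tube starts, and still there once it has gone. Origin level with that cell's centre along the row, 26.5 mm to one side of it (rack's -x), 60 mm above the bench. All tags stay where they are.
- white_clip: White tag, 13 x 24 mm, fixed to the long top wire of the grey rack beside the cell where the white-capped tube starts, and still there once it has gone. Origin level with that cell's centre along the row, 26.5 mm to one side of it (rack's -x), 60 mm above the bench. All tags stay where they are.
Things that resemble listed ones, but are neither listed nor needed, are in the scene too. Leave any brown or pink look-alike of the orange_tube alone.

How it is judged:
By the outcome, as a careful person would: the job done as asked, in the order asked, and still so for the second after the job is handed in, with the robot touching nothing.
It also fails if it takes over 109 s, if anything falls off the work surface, if the arm or the gripper's body presses on something with over 40 N, if the wrist force passes 120 N, or if a joint passes its speed limit or range.

## Working session

There is one attempt and no reset: what is moved stays moved. The work goes in short steps, Python scripts to look and compute and a tool call to move; the robot and the scene stay as the last step left them, time stands still between calls to the robot, and variables do not carry over. Pictures are saved under pics/ and viewed, and the job is handed in when it is done.

Besides the shell and the picture viewer there is one more tool, called after "Request:" by a JSON object that holds its "name" and its "arguments". carry_out: Moves the arm, as the interface text tells. Scaled input: -1 to 1 covers 0.03 m each way for a shift and 10 degrees each way for a turn. Its arguments: {"type":"object","properties":{"plan":{"type":"array"},"force":{"type":"number"}},"required":["plan"]}

```bash
ls; mkdir -p pics; python3 - <<'E'
from cell import sensors, imaging, ticket
import cv2,pickle
o=sensors.get_obs();print(o)
d={}
for n in ["scene","side","wrist"]:
    c=imaging.read_camera(n); d[n]=c
    cv2.imwrite(f"pics/{n}0.png",c["color"][:,:,::-1])
    print(n,c["mtx"].tolist(),c.get("extrinsics",c.get("tool_from_camera")).round(4).tolist())
pickle.dump(d,open("d0.pkl","wb"))
E
```

```text
pics
{'time_s': 0.0, 'qpos': array([ 0.80828412, 18.43949829, -4.01857381, 83.17493282,  1.29650732,
       78.54105755, -3.260082  ]), 'joint_velocities': array([ 0.01885744,  0.08093952, -0.06465776, -0.05605423,  0.17702074,
       -0.00092344,  0.09307962]), 'effort': array([-2.58547143e-04, -4.91284704e+01, -4.03903294e-01, -3.12526345e+01,
       -6.40594075e-02,  4.37659642e-02,  1.61017233e-04]), 'tool_pos': array([ 6.49442960e-01, -3.22430164e-05,  2.21456702e-01]), 'tool_rot': array([-1.79889853e+02,  6.28634659e-03,  9.00045782e+01]), 'force': array([ 0.16937492, -0.34357509, -0.75457332]), 'wrist_torque': array([ 0.02099488, -0.00258488, -0.01175443]), 'grip_width': 0.08706970958485598}
scene [[407.974249121939, 0.0, 260.14533625673835], [0.0, 407.974249121939, 190.03186738717213], [0.0, 0.0, 1.0]] [[0.4855, -0.8742, -0.0034, -0.6297], [-0.6718, -0.3705, -0.6414, 0.2116], [0.5595, 0.3137, -0.7672, 0.774], [0.0, 0.0, 0.0, 1.0]]
side [[397.8423378798733, 0.0, 254.3981509760237], [0.0, 397.8423378798733, 195.8025339061498], [0.0, 0.0, 1.0]] [[-0.1226, -0.9924, -0.0051, -0.3661], [-0.5346, 0.0704, -0.8422, 0.3415], [0.8361, -0.1005, -0.5392, 0.4473], [0.0, 0.0, 0.0, 1.0]]
wrist [[280.4373889026946, 0.0, 258.6814857557685], [0.0, 280.4373889026946, 183.7059832099295], [0.0, 0.0, 1.0]] [[-0.0003, -0.9665, -0.2567, 0.0694], [1.0, -0.0006, 0.001, -0.0], [-0.0011, -0.2567, 0.9665, -0.1627], [0.0, 0.0, 0.0, 1.0]]
```

View pics/scene0.png

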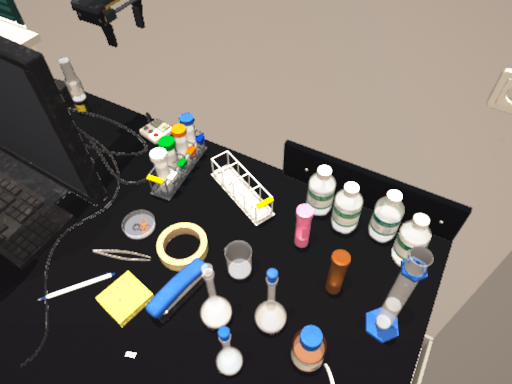

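View pics/side0.png

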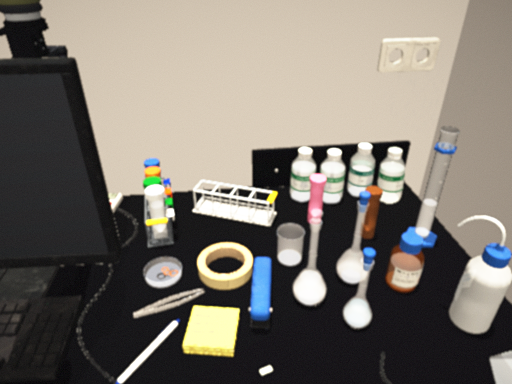

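View pics/wrist0.png

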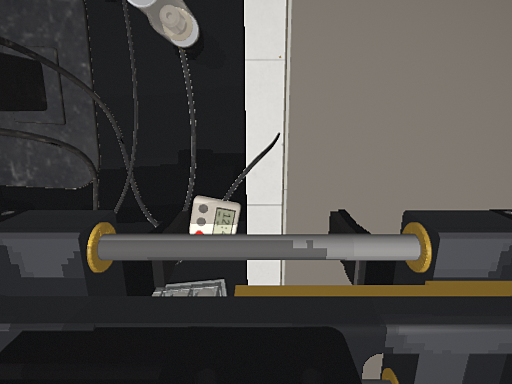

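```bash
cat > h.py <<'E'
import numpy as np,cv2,pickle
def ray(c,u,v):
    K=c["mtx"];E=c["extrinsics"];R,t=E[:3,:3],E[:3,3]
    return -R.T@t, R.T@np.linalg.inv(K)@np.array([u,v,1.])
def plane(c,u,v,z):
    o,d=ray(c,u,v);return o+d*(z-o[2])/d[2]
def proj(c,p):
    E=c["extrinsics"];q=c["mtx"]@(E[:3,:3]@np.array(p)+E[:3,3]);return q[:2]/q[2]
E
python3 - <<'E'
from h import *
d=pickle.load(open("d0.pkl","rb"));c=d["scene"]
for n,(x0,y0,x1,y1) in {"scene":(130,95,290,235),"side":(125,140,295,260)}.items():
    im=d[n]["color"][y0:y1,x0:x1,::-1]
    cv2.imwrite(f"pics/{n}0z.png",cv2.resize(im,None,fx=4.4,fy=4.2,interpolation=cv2.INTER_CUBIC))
hsv=cv2.cvtColor(c["color"],cv2.COLOR_RGB2HSV)
for nm,lo,hi in [("yel",(24,150,120),(34,255,255)),("grn",(50,120,60),(75,255,255)),("org",(8,160,120),(20,255,255)),("blu",(105,150,80),(122,255,255))]:
    m=cv2.inRange(hsv,lo,hi)
    k,_,st,ce=cv2.connectedComponentsWithStats(m)
    for i in range(1,k):
        if st[i,4]>12 and st[i,0]<300 and st[i,1]<230: print(nm,st[i],ce[i].round(1),"z.118",plane(c,*ce[i],.118).round(3),"z.06",plane(c,*ce[i],.062).round(3))
E
```

```text
yel [ 76 105  10   6  34] [ 81.3 107.7] z.118 [0.477 0.024 0.118] z.06 [0.519 0.092 0.062]
yel [172 124  13   9  91] [177.8 128.3] z.118 [ 0.527 -0.218  0.118] z.06 [ 0.575 -0.172  0.062]
yel [146 175  18   9  88] [154.5 178.6] z.118 [ 0.383 -0.267  0.118] z.06 [ 0.417 -0.226  0.062]
yel [257 197  17  12  95] [264.7 202.1] z.118 [ 0.437 -0.488  0.118] z.06 [ 0.476 -0.467  0.062]
grn [158 135  17  16 198] [166.7 142. ] z.118 [ 0.48  -0.223  0.118] z.06 [ 0.523 -0.178  0.062]
grn [177 158  10  11  71] [182.  162.4] z.118 [ 0.446 -0.288  0.118] z.06 [ 0.486 -0.249  0.062]
org [106   0  13   9  29] [110.8   3.8] z.118 [0.902 0.319 0.118] z.06 [0.983 0.414 0.062]
org [171 129  15   8  50] [178.8 133.8] z.118 [ 0.514 -0.231  0.118] z.06 [ 0.56  -0.186  0.062]
org [187 146   9  11  65] [191.4 150.2] z.118 [ 0.485 -0.285  0.118] z.06 [ 0.528 -0.245  0.062]
blu [179 113  15  12 104] [186.4 118.6] z.118 [ 0.564 -0.215  0.118] z.06 [ 0.614 -0.169  0.062]
blu [196 134   8  10  59] [199.9 138.3] z.118 [ 0.524 -0.279  0.118] z.06 [ 0.571 -0.239  0.062]
```

```bash
ls pics
```

```text
scene0.png
scene0z.png
side0.png
side0z.png
wrist0.png
```

View pics/scene0z.png

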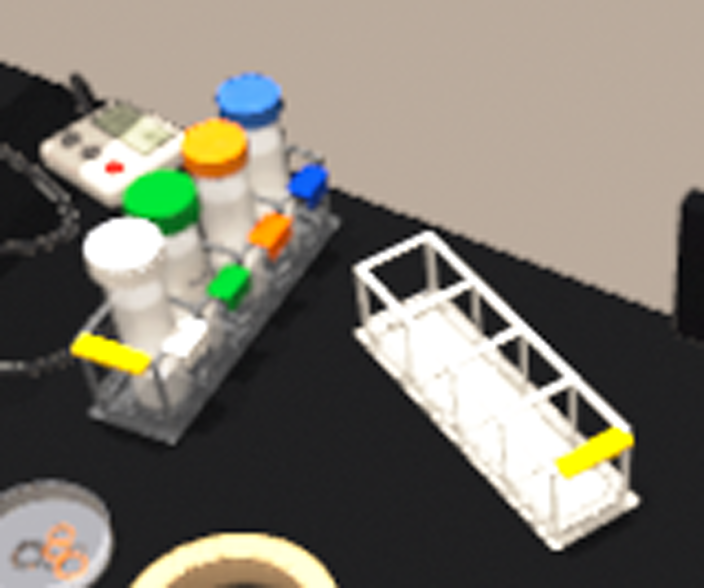

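View pics/side0z.png

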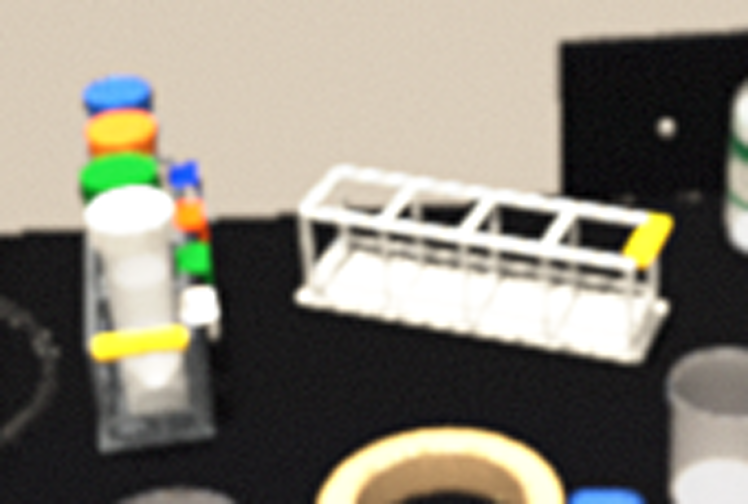

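```bash
python3 - <<'E'
from h import *
d=pickle.load(open("d0.pkl","rb"));
def S(u,v): return plane(d["scene"],130+u/4.4,95+v/4.2,.062).round(4)[:2]
def T(u,v): return plane(d["side"],125+u/4.4,140+v/4.2,.062).round(4)[:2]
print("white scene",[S(*p) for p in [(560,463),(628,435),(430,236),(361,268)]])
print("white side",[T(*p) for p in [(641,258),(660,218),(343,172),(304,208)]])
print("grey tab scene",S(75,347),S(148,365),"side",T(93,347),T(186,338))
c=d["scene"]
for z in (.118,): 
  for p in [(122,240),(162,196),(214,143),(248,95)]: print("cap scene",plane(c,130+p[0]/4.4,95+p[1]/4.2,z).round(4))
  for p in [(128,206),(118,170),(122,125),(118,90)]: print("cap side",plane(d["side"],125+p[0]/4.4,140+p[1]/4.2,z).round(4))
E
```

```text
white scene [array([ 0.4614, -0.4575]), array([ 0.4924, -0.4771]), array([ 0.5661, -0.3204]), array([ 0.5281, -0.3022])]
white side [array([ 0.4582, -0.4606]), array([ 0.4945, -0.476 ]), array([ 0.5631, -0.3194]), array([ 0.5279, -0.2992])]
grey tab scene [ 0.4116 -0.2094] [ 0.4192 -0.2488] side [ 0.4154 -0.2061] [ 0.4172 -0.247 ]
cap scene [ 0.4459 -0.2255  0.118 ]
cap scene [ 0.4809 -0.2227  0.118 ]
cap scene [ 0.5263 -0.2208  0.118 ]
cap scene [ 0.5665 -0.213   0.118 ]
cap side [ 0.4479 -0.2265  0.118 ]
cap side [ 0.4824 -0.2189  0.118 ]
cap side [ 0.5281 -0.2167  0.118 ]
cap side [ 0.5672 -0.2112  0.118 ]
```

Request:
{"name": "carry_out", "arguments": {"plan": [{"fingers": -1, "rz": 0.7, "dx": -0.5, "dz": -0.2}, {"rz": 0.7, "dx": -0.5, "dz": -0.2}, {"rz": 0.7, "dz": -0.2}, {"rz": 0.7, "dz": -0.2}, {"rz": 0.7, "dz": -0.2}, {"rz": 0.7, "dz": -0.2}, {"rz": 0.7}, {"rz": 0.7}, {"rz": 0.7}, {"rz": 0.7}, {"rz": 0.7}, {"rz": 0.7}], "force": 15}}

```text
validation failed for argument at $.pl...
```

Request:
{"name": "carry_out", "arguments": {"plan": [{"fingers": -1, "dx": -0.5, "dy": 0, "dz": -0.2, "rx": 0, "ry": 0, "rz": 0.7}, {"fingers": -1, "dx": -0.5, "dy": 0, "dz": -0.2, "rx": 0, "ry": 0, "rz": 0.7}], "force": 15}}

```text
time_s: 0.4
tool_pos: [0.6479, -0.0301, 0.2341]
tool_rot: [-179.9, 0.0, 75.8]
force: [-0.1, -0.4, -0.1]
grip_width: 0.0869
```

Request:
{"name": "carry_out", "arguments": {"plan": [{"fingers": -1, "dx": -0.5, "dy": 0, "dz": -0.1, "rx": 0, "ry": 0, "rz": 0.7}, {"fingers": -1, "dx": -0.5, "dy": 0, "dz": -0.1, "rx": 0, "ry": 0, "rz": 0.7}, {"fingers": -1, "dx": -0.5, "dy": 0.3, "dz": -0.1, "rx": 0, "ry": 0, "rz": 0.7}, {"fingers": -1, "dx": -0.5, "dy": 0.5, "dz": -0.1, "rx": 0, "ry": 0, "rz": 0.7}, {"fingers": -1, "dx": -0.5, "dy": 0.7, "dz": -0.1, "rx": 0, "ry": 0, "rz": 0.7}, {"fingers": -1, "dx": -0.5, "dy": 0.8, "dz": -0.1, "rx": 0, "ry": 0, "rz": 0.7}, {"fingers": -1, "dx": -0.5, "dy": 0.9, "dz": -0.1, "rx": 0, "ry": 0, "rz": 0.7}, {"fingers": -1, "dx": -0.5, "dy": 0.9, "dz": -0.1, "rx": 0, "ry": 0, "rz": 0.7}, {"fingers": -1, "dx": -0.5, "dy": 0.9, "dz": -0.1, "rx": 0, "ry": 0, "rz": 0.7}, {"fingers": -1, "dx": -0.5, "dy": 0.9, "dz": -0.1, "rx": 0, "ry": 0, "rz": 0.7}]}}

```text
time_s: 1.65
tool_pos: [0.6417, -0.2726, 0.264]
tool_rot: [-180.0, 0.0, 5.8]
force: [1.5, -0.4, -1.0]
grip_width: 0.0866
```

Request:
{"name": "carry_out", "arguments": {"plan": [{"fingers": -1, "dx": -0.9, "dy": 0, "dz": 0, "rx": 0, "ry": 0, "rz": 0}, {"fingers": -1, "dx": -0.9, "dy": 0, "dz": 0, "rx": 0, "ry": 0, "rz": 0}, {"fingers": -1, "dx": -0.9, "dy": 0, "dz": 0, "rx": 0, "ry": 0, "rz": 0}, {"fingers": -1, "dx": -0.9, "dy": 0, "dz": 0, "rx": 0, "ry": 0, "rz": 0}, {"fingers": -1, "dx": -0.9, "dy": 0, "dz": 0, "rx": 0, "ry": 0, "rz": 0}, {"fingers": -1, "dx": -0.9, "dy": 0, "dz": 0, "rx": 0, "ry": 0, "rz": 0}, {"fingers": -1, "dx": -0.9, "dy": 0, "dz": 0, "rx": 0, "ry": 0, "rz": 0}, {"fingers": -1, "dx": -0.4, "dy": 0, "dz": 0, "rx": 0, "ry": 0, "rz": 0}]}}

```text
time_s: 2.65
tool_pos: [0.4407, -0.2932, 0.2646]
tool_rot: [-180.0, -0.0, 5.9]
force: [1.0, -0.6, 0.5]
grip_width: 0.0875
```

```bash
cat >> h.py <<'E'
from scipy.spatial.transform import Rotation as Ro
def wristcam():
    from cell import sensors, imaging
    o=sensors.get_obs(); c=imaging.read_camera("wrist")
    T=np.eye(4);T[:3,:3]=Ro.from_euler('xyz',o["tool_rot"],degrees=True).as_matrix();T[:3,3]=o["tool_pos"]
    c["extrinsics"]=np.linalg.inv(T@c["tool_from_camera"]); return o,c
def snap(name):
    o,c=wristcam(); cv2.imwrite(f"pics/{name}.png",c["color"][:,:,::-1]); pickle.dump(c,open(f"{name}.pkl","wb"))
    print(o["time_s"],o["tool_pos"].round(4),o["tool_rot"].round(2),o["qpos"].round(1),o["force"].round(1)); return c
E
python3 -c "
from h import *
snap('w1')"
```

```text
2.65 [ 0.4407 -0.2932  0.2646] [-1.80e+02 -1.00e-02  5.92e+00] [ 14.3   2.3  17.1  97.2  -0.7  80.6 -52.6] [ 1.  -0.6  0.5]
```

View pics/w1.png

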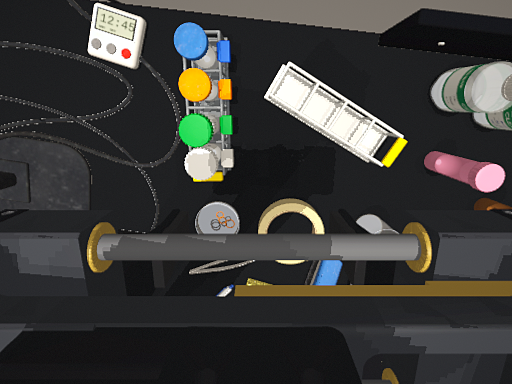

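```bash
python3 - <<'E'
from h import *
c=pickle.load(open("w1.pkl","rb"));im=c["color"]
hsv=cv2.cvtColor(im,cv2.COLOR_RGB2HSV)
for nm,lo,hi in [("yel",(24,150,120),(34,255,255)),("grn",(50,120,60),(75,255,255)),("org",(8,160,120),(20,255,255)),("blu",(100,150,80),(122,255,255))]:
    m=cv2.inRange(hsv,lo,hi)
    k,_,st,ce=cv2.connectedComponentsWithStats(m)
    for i in range(1,k):
        if st[i,4]>40 and st[i,1]<190: print(nm,st[i],ce[i].round(1),"z.115",plane(c,*ce[i],.115).round(4),"z.064",plane(c,*ce[i],.064).round(4))
z=im[20:200,170:430,::-1]
cv2.imwrite("pics/w1z.png",cv2.resize(z,None,fx=3,fy=3,interpolation=cv2.INTER_CUBIC))
E
```

```text
yel [184  74  23  23 330] [194.4  84.1] z.115 [ 0.5292 -0.2166  0.115 ] z.064 [ 0.5323 -0.2053  0.064 ]
yel [382 138  26  29 322] [393.8 151.6] z.115 [ 0.4807 -0.4416  0.115 ] z.064 [ 0.4759 -0.467   0.064 ]
yel [193 172  30  10 126] [212.2 177.5] z.115 [ 0.4301 -0.2414  0.115 ] z.064 [ 0.417  -0.2341  0.064 ]
grn [457  64  27  48 205] [464.   88.8] z.115 [ 0.5538 -0.5005  0.115 ] z.064 [ 0.5609 -0.5355  0.064 ]
grn [504 106   8  22  68] [508.1 115.1] z.115 [ 0.5323 -0.5558  0.115 ] z.064 [ 0.5359 -0.5998  0.064 ]
grn [178 113  36  35 950] [195.3 129.9] z.115 [ 0.4817 -0.2197  0.115 ] z.064 [ 0.4771 -0.2088  0.064 ]
grn [219 115  14  20 243] [226.  124.4] z.115 [ 0.4911 -0.2528  0.115 ] z.064 [ 0.488  -0.2473  0.064 ]
org [195  72  17  30  54] [206.6  89.2] z.115 [ 0.5253 -0.2297  0.115 ] z.064 [ 0.5278 -0.2205  0.064 ]
org [218  79  14  21 135] [223.9  89.4] z.115 [ 0.5271 -0.2479  0.115 ] z.064 [ 0.5298 -0.2416  0.064 ]
blu [174  22  34  38 920] [190.8  40.6] z.115 [ 0.5706 -0.2111  0.115 ] z.064 [ 0.5805 -0.1988  0.064 ]
blu [216  40  15  23 288] [223.4  50.9] z.115 [ 0.5644 -0.2447  0.115 ] z.064 [ 0.5733 -0.2379  0.064 ]
```

View pics/w1z.png

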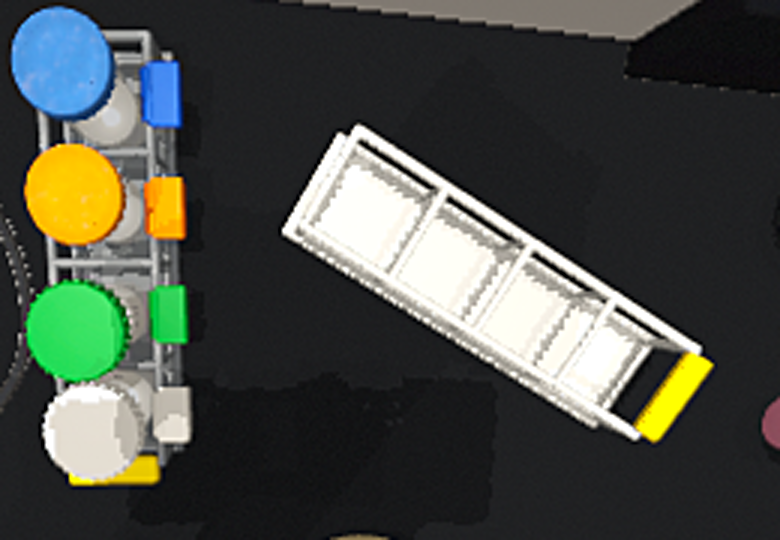

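```bash
python3 - <<'E'
from h import *
c=pickle.load(open("w1.pkl","rb"))
P=lambda u,v,z:plane(c,170+u/3,20+v/3,z)[:2].round(4)
print("caps",[P(*p,.118) for p in [(92,431),(77,331),(73,194),(62,62)]])
print("cross",[P(*p,.06) for p in [(414,232.5),(501,287.5),(587,339)]], "ends",P(324,181,.06),P(668,393,.06))
print("tab",P(675,397,.065))
# grey cross wires
print("greycross",[P(*p,.06) for p in [(112,152),(104,265)]])
print("greytabends",P(72,470,.065),P(157,470,.065), "far end", P(126,36,.06))
E
```

```text
caps [array([ 0.4454, -0.228 ]), array([ 0.4816, -0.2208]), array([ 0.5284, -0.2172]), array([ 0.5699, -0.2117])]
cross [array([ 0.5313, -0.3466]), array([ 0.513 , -0.3866]), array([ 0.4955, -0.4273])] ends [ 0.5475 -0.3068] [ 0.4761 -0.4673]
tab [ 0.4752 -0.4682]
greycross [array([ 0.5497, -0.2194]), array([ 0.5048, -0.2185])]
greytabends [ 0.4159 -0.2101] [ 0.4198 -0.2475] far end [ 0.5931 -0.2225]
```

Request:
{"name": "carry_out", "arguments": {"plan": [{"fingers": -1, "dx": 0.1, "dy": -0.5, "dz": 0, "rx": 0, "ry": 0, "rz": 0}, {"fingers": -1, "dx": 0.1, "dy": -0.6, "dz": 0, "rx": 0, "ry": 0, "rz": 0}, {"fingers": -1, "dx": 0.1, "dy": -0.6, "dz": 0.5, "rx": 0, "ry": 0, "rz": 0}, {"fingers": -1, "dx": 0.1, "dy": -0.48, "dz": 1, "rx": 0, "ry": 0, "rz": 0}, {"fingers": -1, "dx": 0, "dy": 0, "dz": 1, "rx": 0, "ry": 0, "rz": 0}, {"fingers": -1, "dx": 0, "dy": 0, "dz": 0.5, "rx": 0, "ry": 0, "rz": 0}, {"fingers": -1, "dx": 0, "dy": 0, "dz": 0, "rx": 0, "ry": 0, "rz": 0}]}}

```text
time_s: 3.58
tool_pos: [0.447, -0.2255, 0.1738]
tool_rot: [-180.0, 0.1, 6.1]
force: [0.3, 0.2, 0.6]
grip_width: 0.0874
```

```bash
python3 -c "
from h import *
from cell import imaging
snap('w2')
c=imaging.read_camera('scene');cv2.imwrite('pics/s2.png',cv2.resize(c['color'][60:230,60:300,::-1],None,fx=3,fy=3))"
```

```text
3.575 [ 0.447  -0.2255  0.1738] [-1.7995e+02  1.0000e-01  6.0700e+00] [ 10.7   1.9  13.3 108.1  -0.4  70.2 -59.8] [0.3 0.2 0.6]
```

View pics/s2.png

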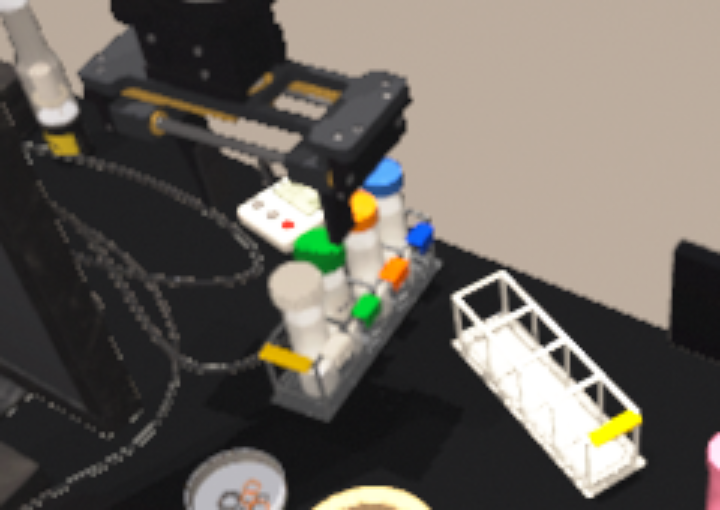

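View pics/w2.png

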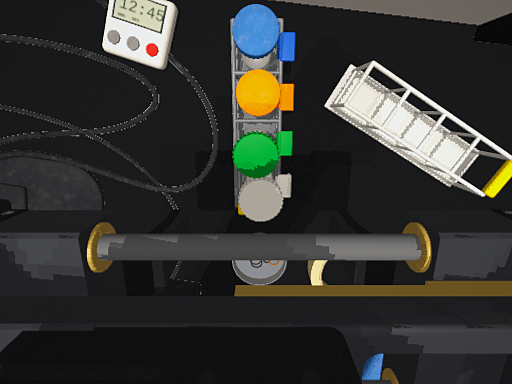

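```bash
python3 -c "
from h import *
c=pickle.load(open('w2.pkl','rb'))
for p in [(263,199),(256,157),(258.5,93),(256.5,30)]: print(plane(c,*p,.118).round(4))"
```

```text
[ 0.4465 -0.2296  0.118 ]
[ 0.4804 -0.2203  0.118 ]
[ 0.5282 -0.2172  0.118 ]
[ 0.5701 -0.2114  0.118 ]
```

Request:
{"name": "carry_out", "arguments": {"plan": [{"fingers": -1, "dx": 0, "dy": 0.1, "dz": 0.9, "rx": 0, "ry": 0, "rz": 0}, {"fingers": -1, "dx": 0, "dy": 0, "dz": 0.9, "rx": 0, "ry": 0, "rz": 0}, {"fingers": -1, "dx": 0, "dy": 0, "dz": 0.6, "rx": 0, "ry": 0, "rz": 0}, {"fingers": -1, "dx": 0, "dy": 0, "dz": 0.3, "rx": 0, "ry": 0, "rz": 0}, {"fingers": -1, "dx": 0, "dy": 0, "dz": 0, "rx": 0, "ry": 0, "rz": 0}, {"fingers": 1, "dx": 0, "dy": 0, "dz": 0, "rx": 0, "ry": 0, "rz": 0}, {"fingers": 1, "dx": 0, "dy": 0, "dz": 0, "rx": 0, "ry": 0, "rz": 0}, {"fingers": 1, "dx": 0, "dy": 0, "dz": 0, "rx": 0, "ry": 0, "rz": 0}, {"fingers": 1, "dx": 0, "dy": 0, "dz": 0, "rx": 0, "ry": 0, "rz": 0}, {"fingers": 1, "dx": 0, "dy": 0, "dz": 0, "rx": 0, "ry": 0, "rz": 0}, {"fingers": 1, "dx": 0, "dy": 0, "dz": 0, "rx": 0, "ry": 0, "rz": 0}], "force": 15}}

```text
time_s: 5.05
tool_pos: [0.4474, -0.2295, 0.0936]
tool_rot: [180.0, -0.0, 6.0]
force: [0.5, -0.3, 1.5]
grip_width: 0.0349
```

Request:
{"name": "carry_out", "arguments": {"plan": [{"fingers": 1, "dx": 0, "dy": 0, "dz": 0, "rx": 0, "ry": 0, "rz": 0}, {"fingers": 1, "dx": 0, "dy": 0, "dz": -0.3, "rx": 0, "ry": 0, "rz": 0}, {"fingers": 1, "dx": 0, "dy": 0, "dz": -0.6, "rx": 0, "ry": 0, "rz": 0}, {"fingers": 1, "dx": 0, "dy": 0, "dz": -0.8, "rx": 0, "ry": 0, "rz": 0}, {"fingers": 1, "dx": 0, "dy": 0, "dz": -0.8, "rx": 0, "ry": 0, "rz": 0}, {"fingers": 1, "dx": 0, "dy": 0, "dz": -0.8, "rx": 0, "ry": 0, "rz": 0}, {"fingers": 1, "dx": 0, "dy": 0, "dz": -0.8, "rx": 0, "ry": 0, "rz": 0}, {"fingers": 1, "dx": 0, "dy": 0, "dz": -0.8, "rx": 0, "ry": 0, "rz": 0}, {"fingers": 1, "dx": 0, "dy": 0, "dz": -0.4, "rx": 0, "ry": 0, "rz": 0}]}}

```text
time_s: 6.18
tool_pos: [0.4479, -0.2299, 0.2544]
tool_rot: [179.9, -0.1, 6.0]
force: [0.5, 0.5, -1.7]
grip_width: 0.0326
```

Request:
{"name": "carry_out", "arguments": {"plan": [{"fingers": 1, "dx": 0.53, "dy": 0.72, "dz": 0, "rx": 0, "ry": 0, "rz": 0}, {"fingers": 1, "dx": 0.53, "dy": 0.72, "dz": 0, "rx": 0, "ry": 0, "rz": 0}, {"fingers": 1, "dx": 0.53, "dy": 0.72, "dz": 0, "rx": 0, "ry": 0, "rz": 0}, {"fingers": 1, "dx": 0.53, "dy": 0.72, "dz": 0, "rx": 0, "ry": 0, "rz": 0}, {"fingers": 1, "dx": 0.53, "dy": 0.72, "dz": 0, "rx": 0, "ry": 0, "rz": 0}, {"fingers": 1, "dx": 0, "dy": 0, "dz": 0, "rx": 0, "ry": 0, "rz": -0.8}, {"fingers": 1, "dx": 0, "dy": 0, "dz": 0, "rx": 0, "ry": 0, "rz": -0.9}, {"fingers": 1, "dx": 0, "dy": 0, "dz": 0, "rx": 0, "ry": 0, "rz": -0.9}, {"fingers": 1, "dx": 0, "dy": 0, "dz": 0, "rx": 0, "ry": 0, "rz": -0.9}, {"fingers": 1, "dx": 0, "dy": 0, "dz": 0, "rx": 0, "ry": 0, "rz": -0.9}, {"fingers": 1, "dx": 0, "dy": 0, "dz": 0, "rx": 0, "ry": 0, "rz": -0.9}, {"fingers": 1, "dx": 0, "dy": 0, "dz": 0, "rx": 0, "ry": 0, "rz": -0.7}]}}

```text
time_s: 7.68
tool_pos: [0.5375, -0.3285, 0.252]
tool_rot: [-179.9, 0.0, 66.2]
force: [0.3, -0.9, -0.2]
grip_width: 0.0327
```

```bash
python3 -c "
from h import *
from cell import imaging
snap('w3')
for n in ('scene','side'):
  c=imaging.read_camera(n);pickle.dump(c,open(n+'3.pkl','wb'));cv2.imwrite('pics/%s3.png'%n,cv2.resize(c['color'][60:260,100:320,::-1],None,fx=3,fy=3))"
```

```text
7.675 [ 0.5375 -0.3285  0.252 ] [-179.94    0.     66.25] [20.8 15.2 10.2 84.1 -2.7 81.   7.3] [ 0.3 -0.9 -0.2]
```

View pics/scene3.png

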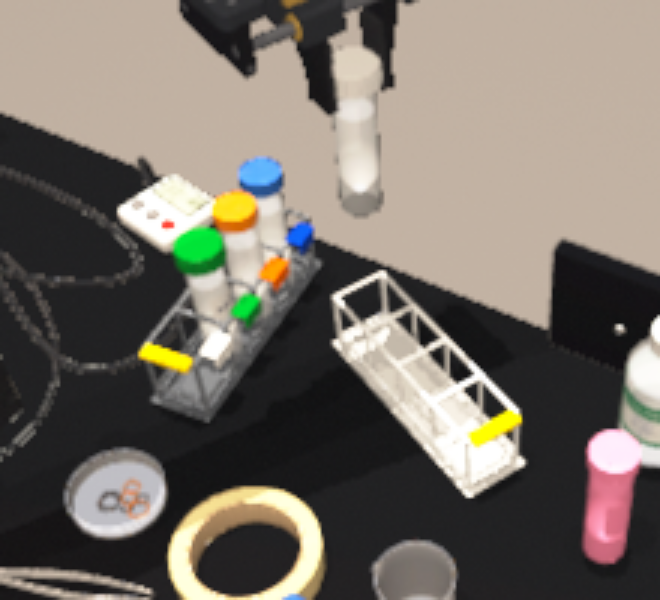

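View pics/side3.png

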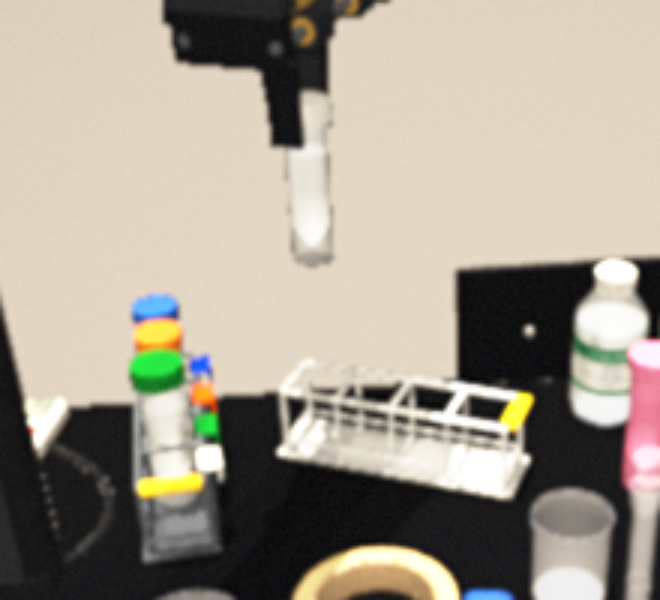

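View pics/w3.png

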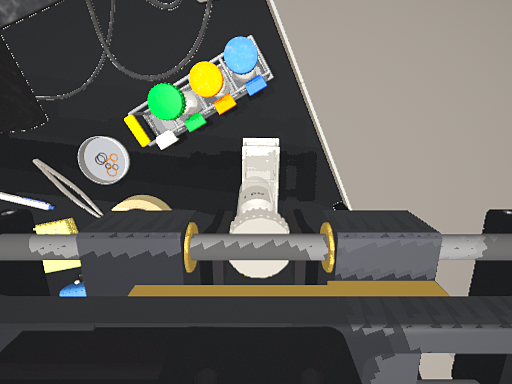

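```bash
python3 -c "
from h import *
a=pickle.load(open('scene3.pkl','rb'));b=pickle.load(open('side3.pkl','rb'))
print(plane(a,100+361/3,60+198/3,.165),plane(b,100+312/3,60+255/3,.165))
for n,c in(('sc',a),('si',b)):
  for p in [(.5382,-.3291,.062),(.5375,-.3285,.165)]: print(n,((proj(c,p)-[100,60])*3).round())
"
```

```text
[ 0.53610408 -0.32894509  0.165     ] [ 0.53616    -0.32882798  0.165     ]
sc [373. 300.]
sc [362. 197.]
si [322. 379.]
si [312. 254.]
```

Request:
{"name": "carry_out", "arguments": {"plan": [{"fingers": 1, "dx": 0.02, "dy": 0.06, "dz": 0.7, "rx": 0, "ry": 0, "rz": 0}, {"fingers": 1, "dx": 0, "dy": 0, "dz": 0.9, "rx": 0, "ry": 0, "rz": 0}, {"fingers": 1, "dx": 0, "dy": 0, "dz": 0.9, "rx": 0, "ry": 0, "rz": 0}, {"fingers": 1, "dx": 0, "dy": 0, "dz": 0.6, "rx": 0, "ry": 0, "rz": 0}, {"fingers": 1, "dx": 0, "dy": 0, "dz": 0.5, "rx": 0, "ry": 0, "rz": 0}, {"fingers": 1, "dx": 0, "dy": 0, "dz": 0.5, "rx": 0, "ry": 0, "rz": 0}, {"fingers": 1, "dx": 0, "dy": 0, "dz": 0.5, "rx": 0, "ry": 0, "rz": 0}, {"fingers": 1, "dx": 0, "dy": 0, "dz": 0.3, "rx": 0, "ry": 0, "rz": 0}, {"fingers": 1, "dx": 0, "dy": 0, "dz": 0.2, "rx": 0, "ry": 0, "rz": 0}, {"fingers": 1, "dx": 0, "dy": 0, "dz": 0, "rx": 0, "ry": 0, "rz": 0}]}}

```text
time_s: 9.07
tool_pos: [0.5396, -0.3288, 0.0993]
tool_rot: [-180.0, 0.0, 66.0]
force: [-0.4, 0.1, 1.3]
grip_width: 0.0329
```

Request:
{"name": "carry_out", "arguments": {"plan": [{"fingers": 1, "dx": 0, "dy": 0, "dz": 0.1, "rx": 0, "ry": 0, "rz": 0}, {"fingers": 1, "dx": 0, "dy": 0, "dz": 0.06, "rx": 0, "ry": 0, "rz": 0}, {"fingers": 1, "dx": 0, "dy": 0, "dz": 0, "rx": 0, "ry": 0, "rz": 0}]}}

```text
time_s: 9.45
tool_pos: [0.5397, -0.3288, 0.0948]
tool_rot: [180.0, -0.0, 66.0]
force: [0.2, -0.4, -1.1]
grip_width: 0.0326
```

```bash
python3 -c "
from h import *
from cell import imaging,sensors
for n in ('scene','side'):
  c=imaging.read_camera(n);cv2.imwrite('pics/%s4.png'%n,cv2.resize(c['color'][100:240,170:300,::-1],None,fx=4,fy=4))
print(sensors.get_obs()['force'])"
```

```text
[-0.47880304 -0.40769704  0.7756768 ]
```

View pics/scene4.png

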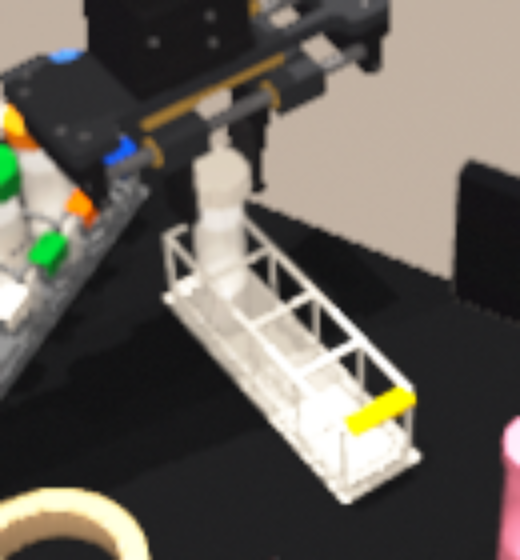

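View pics/side4.png

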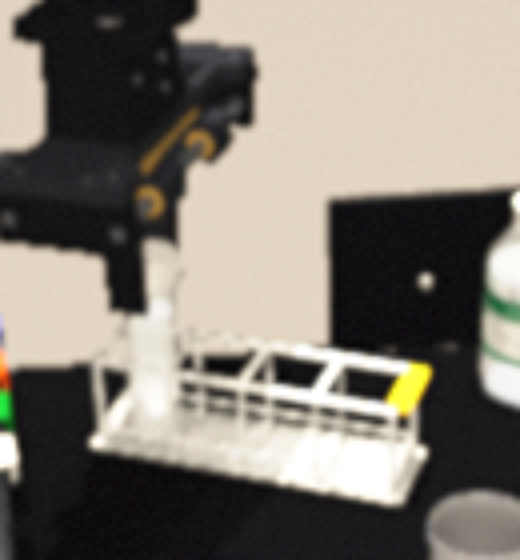

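Request:
{"name": "carry_out", "arguments": {"plan": [{"fingers": 1, "dx": 0, "dy": 0, "dz": 0.04, "rx": 0, "ry": 0, "rz": 0}, {"fingers": 1, "dx": 0, "dy": 0, "dz": 0.02, "rx": 0, "ry": 0, "rz": 0}, {"fingers": 0.2, "dx": 0, "dy": 0, "dz": 0, "rx": 0, "ry": 0, "rz": 0}, {"fingers": -0.4, "dx": 0, "dy": 0, "dz": 0, "rx": 0, "ry": 0, "rz": 0}, {"fingers": -1, "dx": 0, "dy": 0, "dz": 0, "rx": 0, "ry": 0, "rz": 0}, {"fingers": -1, "dx": 0, "dy": 0, "dz": 0, "rx": 0, "ry": 0, "rz": 0}, {"fingers": -1, "dx": 0, "dy": 0, "dz": 0, "rx": 0, "ry": 0, "rz": 0}, {"fingers": -1, "dx": 0, "dy": 0, "dz": 0, "rx": 0, "ry": 0, "rz": 0}]}}

```text
time_s: 10.55
tool_pos: [0.5397, -0.3288, 0.093]
tool_rot: [180.0, 0.0, 66.0]
force: [0.2, -0.0, -0.2]
grip_width: 0.0768
```

Request:
{"name": "carry_out", "arguments": {"plan": [{"fingers": -1, "dx": 0, "dy": 0, "dz": -0.6, "rx": 0, "ry": 0, "rz": 0}, {"fingers": -1, "dx": 0, "dy": 0, "dz": -1, "rx": 0, "ry": 0, "rz": 0}, {"fingers": -1, "dx": 0, "dy": 0, "dz": -1, "rx": 0, "ry": 0, "rz": 0}, {"fingers": -1, "dx": 0, "dy": 0, "dz": -1, "rx": 0, "ry": 0, "rz": 0}, {"fingers": -1, "dx": 0.62, "dy": -0.81, "dz": 0, "rx": 0, "ry": 0, "rz": 0}, {"fingers": -1, "dx": 0.62, "dy": -0.81, "dz": 0, "rx": 0, "ry": 0, "rz": 0}, {"fingers": -1, "dx": 0.62, "dy": -0.81, "dz": 0, "rx": 0, "ry": 0, "rz": 0}, {"fingers": -1, "dx": 0.64, "dy": -0.83, "dz": 0, "rx": 0, "ry": 0, "rz": 0}, {"fingers": -1, "dx": 0, "dy": 0, "dz": 0, "rx": 0, "ry": 0, "rz": 0.9}, {"fingers": -1, "dx": 0, "dy": 0, "dz": 0, "rx": 0, "ry": 0, "rz": 0.9}, {"fingers": -1, "dx": 0, "dy": 0, "dz": 0, "rx": 0, "ry": 0, "rz": 0.9}, {"fingers": -1, "dx": 0, "dy": 0, "dz": 0, "rx": 0, "ry": 0, "rz": 0.9}]}}

```text
time_s: 12.05
tool_pos: [0.4811, -0.2207, 0.2026]
tool_rot: [179.9, -0.1, 29.7]
force: [0.4, 0.3, -0.4]
grip_width: 0.0872
```

Request:
{"name": "carry_out", "arguments": {"plan": [{"fingers": -1, "dx": 0, "dy": 0, "dz": 0, "rx": 0, "ry": 0, "rz": 0.8}, {"fingers": -1, "dx": 0, "dy": 0, "dz": 0, "rx": 0, "ry": 0, "rz": 0.8}, {"fingers": -1, "dx": 0, "dy": 0, "dz": 0, "rx": 0, "ry": 0, "rz": 0.8}, {"fingers": -1, "dx": 0, "dy": 0, "dz": 0, "rx": 0, "ry": 0, "rz": 0}]}}

```text
time_s: 12.55
tool_pos: [0.4812, -0.2207, 0.2023]
tool_rot: [180.0, -0.1, 6.1]
force: [-0.1, -0.5, -0.7]
grip_width: 0.0873
```

```bash
python3 -c "
from h import *
from cell import imaging,sensors
snap('w5')
for n in ('scene',):
  c=imaging.read_camera(n);cv2.imwrite('pics/%s5.png'%n,cv2.resize(c['color'][60:240,100:300,::-1],None,fx=3,fy=3))"
```

```text
12.55 [ 0.4812 -0.2207  0.2023] [ 1.7996e+02 -1.0000e-01  6.0800e+00] [ 13.2   4.2   9.  102.3  -0.7  73.5 -61.5] [-0.1 -0.5 -0.7]
```

View pics/scene5.png

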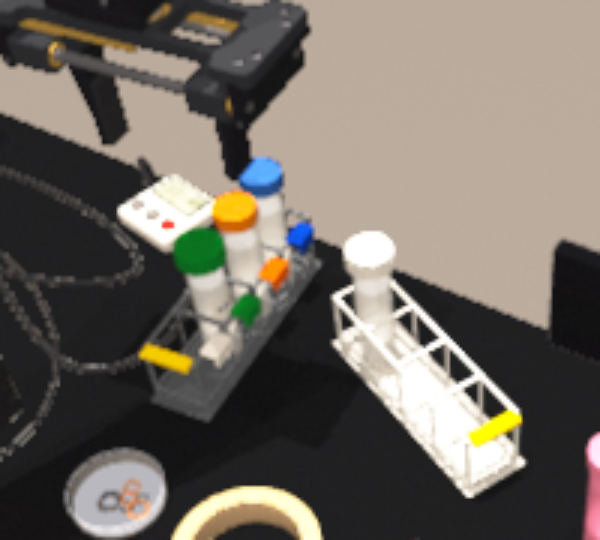

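View pics/w5.png

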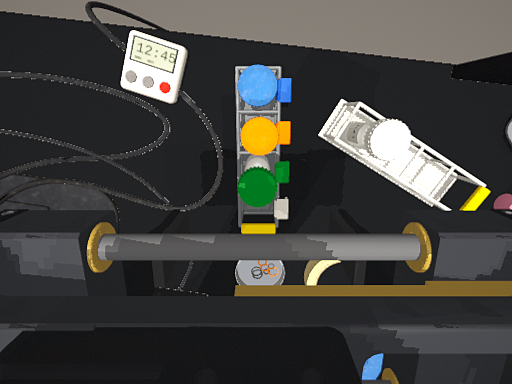

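```bash
python3 -c "
from h import *
c=pickle.load(open('w5.pkl','rb'))
for p in [(257,186.5),(259,136),(258.5,85.5),(388,139)]: print(plane(c,*p,.118).round(4))"
```

```text
[ 0.4831 -0.2195  0.118 ]
[ 0.5287 -0.2165  0.118 ]
[ 0.5701 -0.2117  0.118 ]
[ 0.538 -0.329  0.118]
```

Request:
{"name": "carry_out", "arguments": {"plan": [{"fingers": -1, "dx": 0.04, "dy": 0, "dz": 0.9, "rx": 0, "ry": 0, "rz": 0}, {"fingers": -1, "dx": 0, "dy": 0, "dz": 1, "rx": 0, "ry": 0, "rz": 0}, {"fingers": -1, "dx": 0, "dy": 0, "dz": 0.9, "rx": 0, "ry": 0, "rz": 0}, {"fingers": -1, "dx": 0, "dy": 0, "dz": 0.6, "rx": 0, "ry": 0, "rz": 0}, {"fingers": -1, "dx": 0, "dy": 0, "dz": 0.23, "rx": 0, "ry": 0, "rz": 0}, {"fingers": -1, "dx": 0, "dy": 0, "dz": 0, "rx": 0, "ry": 0, "rz": 0}, {"fingers": 1, "dx": 0, "dy": 0, "dz": 0, "rx": 0, "ry": 0, "rz": 0}, {"fingers": 1, "dx": 0, "dy": 0, "dz": 0, "rx": 0, "ry": 0, "rz": 0}, {"fingers": 1, "dx": 0, "dy": 0, "dz": 0, "rx": 0, "ry": 0, "rz": 0}, {"fingers": 1, "dx": 0, "dy": 0, "dz": 0, "rx": 0, "ry": 0, "rz": 0}, {"fingers": 1, "dx": 0, "dy": 0, "dz": 0, "rx": 0, "ry": 0, "rz": 0}, {"fingers": 1, "dx": 0, "dy": 0, "dz": 0, "rx": 0, "ry": 0, "rz": 0}]}}

```text
time_s: 14.15
tool_pos: [0.4821, -0.2204, 0.0921]
tool_rot: [180.0, -0.0, 6.0]
force: [-0.5, 0.3, -0.1]
grip_width: 0.0353
```

Request:
{"name": "carry_out", "arguments": {"plan": [{"fingers": 1, "dx": 0, "dy": 0, "dz": 0, "rx": 0, "ry": 0, "rz": 0}, {"fingers": 1, "dx": 0, "dy": 0, "dz": -0.3, "rx": 0, "ry": 0, "rz": 0}, {"fingers": 1, "dx": 0, "dy": 0, "dz": -0.6, "rx": 0, "ry": 0, "rz": 0}, {"fingers": 1, "dx": 0, "dy": 0, "dz": -0.8, "rx": 0, "ry": 0, "rz": 0}, {"fingers": 1, "dx": 0, "dy": 0, "dz": -0.8, "rx": 0, "ry": 0, "rz": 0}, {"fingers": 1, "dx": 0, "dy": 0, "dz": -0.8, "rx": 0, "ry": 0, "rz": 0}, {"fingers": 1, "dx": 0, "dy": 0, "dz": -0.8, "rx": 0, "ry": 0, "rz": 0}, {"fingers": 1, "dx": 0, "dy": 0, "dz": -0.8, "rx": 0, "ry": 0, "rz": 0}, {"fingers": 1, "dx": 0, "dy": 0, "dz": -0.4, "rx": 0, "ry": 0, "rz": 0}]}}

```text
time_s: 15.28
tool_pos: [0.4827, -0.2207, 0.2538]
tool_rot: [179.9, -0.2, 6.0]
force: [-0.2, 0.7, -0.5]
grip_width: 0.0326
```

Request:
{"name": "carry_out", "arguments": {"plan": [{"fingers": 1, "dx": 0.1, "dy": 0.63, "dz": 0, "rx": 0, "ry": 0, "rz": 0}, {"fingers": 1, "dx": 0.15, "dy": 1, "dz": 0, "rx": 0, "ry": 0, "rz": 0}, {"fingers": 1, "dx": 0.15, "dy": 1, "dz": 0, "rx": 0, "ry": 0, "rz": 0}, {"fingers": 1, "dx": 0.15, "dy": 1, "dz": 0, "rx": 0, "ry": 0, "rz": -0.1}, {"fingers": 1, "dx": 0.1, "dy": 0.9, "dz": 0, "rx": 0, "ry": 0, "rz": 0}, {"fingers": 1, "dx": 0.1, "dy": 0.5, "dz": 0, "rx": 0, "ry": 0, "rz": -0.5}, {"fingers": 1, "dx": 0, "dy": 0, "dz": 0, "rx": 0, "ry": 0, "rz": -0.9}, {"fingers": 1, "dx": 0, "dy": 0, "dz": 0, "rx": 0, "ry": 0, "rz": -0.9}, {"fingers": 1, "dx": 0, "dy": 0, "dz": 0, "rx": 0, "ry": 0, "rz": -0.9}, {"fingers": 1, "dx": 0, "dy": 0, "dz": 0, "rx": 0, "ry": 0, "rz": -0.9}, {"fingers": 1, "dx": 0, "dy": 0, "dz": 0, "rx": 0, "ry": 0, "rz": -0.9}, {"fingers": 1, "dx": 0, "dy": 0, "dz": 0, "rx": 0, "ry": 0, "rz": -0.9}]}}

```text
time_s: 16.77
tool_pos: [0.52, -0.3693, 0.2493]
tool_rot: [-179.9, 0.0, 66.2]
force: [-0.8, 0.9, -0.9]
grip_width: 0.0326
```

```bash
cat > chk.py <<'E'
from h import *
from cell import imaging,sensors
import sys
k=sys.argv[1]; tgt=[float(v) for v in sys.argv[2:4]]
o=sensors.get_obs();print(o["tool_pos"].round(4),o["tool_rot"].round(1))
zb=o["tool_pos"][2]-.087
ims=[]
for n,(x,y) in (('scene',(170,80)),('side',(170,110))):
  c=imaging.read_camera(n);pickle.dump(c,open(n+k+'.pkl','wb'))
  im=cv2.resize(c['color'][y:y+140,x:x+130,::-1],None,fx=3,fy=3).copy()
  for p,col in (((*tgt,.062),(0,0,255)),((*o["tool_pos"][:2],zb),(255,0,255))):
    q=(proj(c,p)-[x,y])*3; cv2.drawMarker(im,tuple(int(v) for v in q),col,cv2.MARKER_CROSS,12,1)
  ims.append(im)
cv2.imwrite(f'pics/chk{k}.png',np.hstack(ims))
E
python3 chk.py 6 .5207 -.3684
```

```text
[ 0.52   -0.3693  0.2493] [-179.9    0.    66.2]
```

View pics/chk6.png

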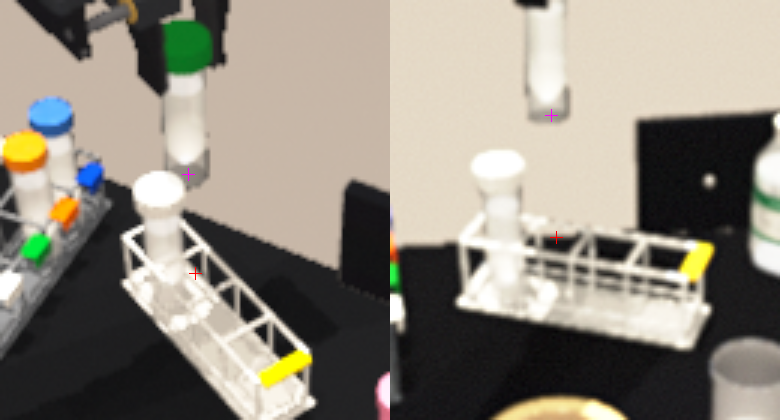

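```bash
python3 -c "
from h import *
ims=[]
d=np.array([.4065,.9135]);e=np.array([.9135,-.4065]);C=np.array([.512,-.388])
for n,(x,y) in (('scene',(205,135)),('side',(190,178))):
  c=pickle.load(open(n+'6.pkl','rb'))
  im=cv2.resize(c['color'][y:y+85,x:x+95,::-1],None,fx=8,fy=7,interpolation=cv2.INTER_CUBIC)[:,:760].copy()
  for s in (-86,-43,0,43,86):
    for t in (-21.5,21.5):
      q=(proj(c,(*(C+d*s/1000+e*t/1000),.06))-[x,y]+.5)*[8,7]; cv2.circle(im,tuple(int(v) for v in q),3,(0,0,255),-1)
  cv2.imwrite('pics/r6%s.png'%n,im)
"
```

```text
(no output)
```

View pics/r6scene.png

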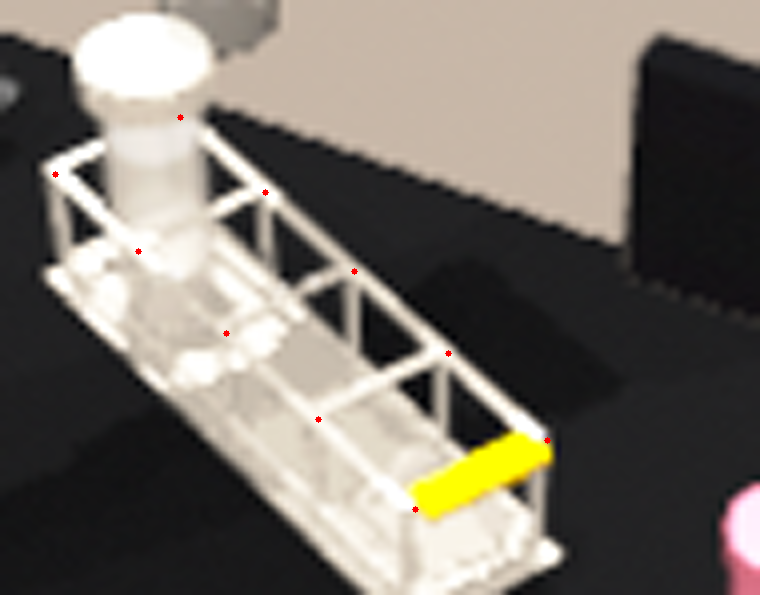

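View pics/r6side.png

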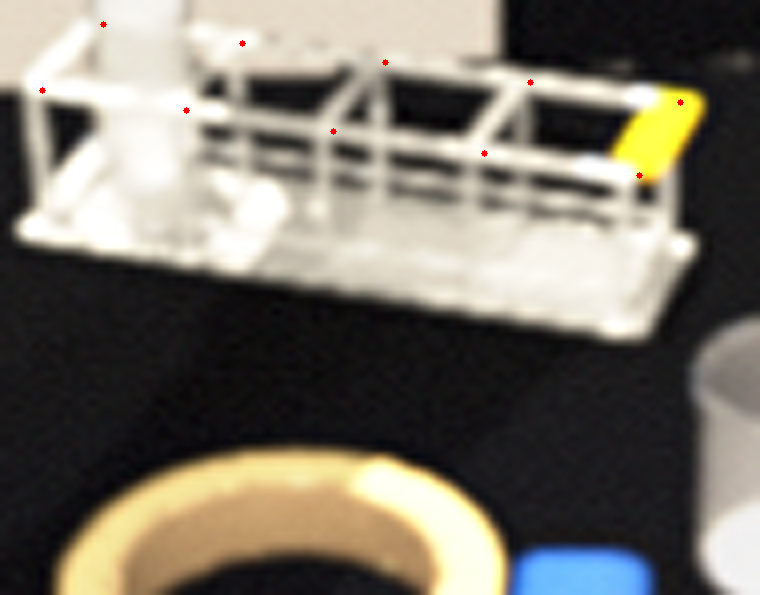

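Request:
{"name": "carry_out", "arguments": {"plan": [{"fingers": 1, "dx": 0.03, "dy": 0.06, "dz": 0.7, "rx": 0, "ry": 0, "rz": 0}, {"fingers": 1, "dx": 0, "dy": 0, "dz": 0.9, "rx": 0, "ry": 0, "rz": 0}, {"fingers": 1, "dx": 0, "dy": 0, "dz": 0.9, "rx": 0, "ry": 0, "rz": 0}, {"fingers": 1, "dx": 0, "dy": 0, "dz": 0.6, "rx": 0, "ry": 0, "rz": 0}, {"fingers": 1, "dx": 0, "dy": 0, "dz": 0.5, "rx": 0, "ry": 0, "rz": 0}, {"fingers": 1, "dx": 0, "dy": 0, "dz": 0.5, "rx": 0, "ry": 0, "rz": 0}, {"fingers": 1, "dx": 0, "dy": 0, "dz": 0.5, "rx": 0, "ry": 0, "rz": 0}, {"fingers": 1, "dx": 0, "dy": 0, "dz": 0.3, "rx": 0, "ry": 0, "rz": 0}, {"fingers": 1, "dx": 0, "dy": 0, "dz": 0.15, "rx": 0, "ry": 0, "rz": 0}, {"fingers": 1, "dx": 0, "dy": 0, "dz": 0.05, "rx": 0, "ry": 0, "rz": 0}, {"fingers": 1, "dx": 0, "dy": 0, "dz": 0, "rx": 0, "ry": 0, "rz": 0}]}}

```text
time_s: 18.25
tool_pos: [0.5232, -0.368, 0.0985]
tool_rot: [180.0, 0.0, 66.0]
force: [0.4, 0.4, 0.0]
grip_width: 0.0321
```

```bash
python3 chk.py 7 .5207 -.3684
```

```text
[ 0.5232 -0.368   0.0985] [180.   0.  66.]
```

View pics/chk7.png

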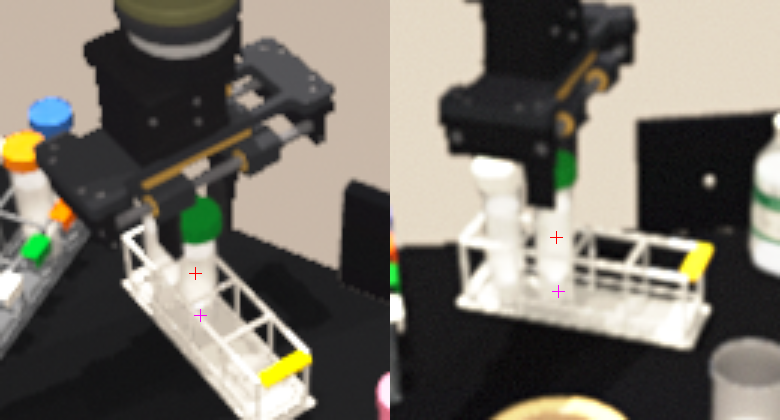

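Request:
{"name": "carry_out", "arguments": {"plan": [{"fingers": 1, "dx": 0, "dy": 0, "dz": 0.1, "rx": 0, "ry": 0, "rz": 0}, {"fingers": 1, "dx": 0, "dy": 0, "dz": 0.06, "rx": 0, "ry": 0, "rz": 0}, {"fingers": 1, "dx": 0, "dy": 0, "dz": 0.04, "rx": 0, "ry": 0, "rz": 0}, {"fingers": 1, "dx": 0, "dy": 0, "dz": 0, "rx": 0, "ry": 0, "rz": 0}, {"fingers": 0.2, "dx": 0, "dy": 0, "dz": 0, "rx": 0, "ry": 0, "rz": 0}, {"fingers": -0.4, "dx": 0, "dy": 0, "dz": 0, "rx": 0, "ry": 0, "rz": 0}, {"fingers": -1, "dx": 0, "dy": 0, "dz": 0, "rx": 0, "ry": 0, "rz": 0}, {"fingers": -1, "dx": 0, "dy": 0, "dz": 0, "rx": 0, "ry": 0, "rz": 0}, {"fingers": -1, "dx": 0, "dy": 0, "dz": 0, "rx": 0, "ry": 0, "rz": 0}, {"fingers": -1, "dx": 0, "dy": 0, "dz": 0, "rx": 0, "ry": 0, "rz": 0}]}}

```text
time_s: 19.6
tool_pos: [0.5229, -0.3678, 0.0921]
tool_rot: [180.0, 0.0, 66.0]
force: [0.0, 0.1, -0.4]
grip_width: 0.0769
```

Request:
{"name": "carry_out", "arguments": {"plan": [{"fingers": -1, "dx": 0, "dy": 0, "dz": -0.6, "rx": 0, "ry": 0, "rz": 0}, {"fingers": -1, "dx": 0, "dy": 0, "dz": -1, "rx": 0, "ry": 0, "rz": 0}, {"fingers": -1, "dx": 0, "dy": 0, "dz": -1, "rx": 0, "ry": 0, "rz": 0}, {"fingers": -1, "dx": 0, "dy": 0, "dz": -1, "rx": 0, "ry": 0, "rz": 0}, {"fingers": -1, "dx": 0.93, "dy": -0.38, "dz": 0, "rx": 0, "ry": 0, "rz": 0}, {"fingers": -1, "dx": 0.93, "dy": -0.38, "dz": 0, "rx": 0, "ry": 0, "rz": 0}, {"fingers": -1, "dx": 0.93, "dy": -0.38, "dz": 0, "rx": 0, "ry": 0, "rz": 0}, {"fingers": -1, "dx": 0.93, "dy": -0.38, "dz": 0, "rx": 0, "ry": 0, "rz": 0}, {"fingers": -1, "dx": 0.93, "dy": -0.37, "dz": 0, "rx": 0, "ry": 0, "rz": 0}, {"fingers": -1, "dx": 0, "dy": 0, "dz": 0, "rx": 0, "ry": 0, "rz": 0.9}, {"fingers": -1, "dx": 0, "dy": 0, "dz": 0, "rx": 0, "ry": 0, "rz": 0.9}, {"fingers": -1, "dx": 0, "dy": 0, "dz": 0, "rx": 0, "ry": 0, "rz": 0.9}]}}

```text
time_s: 21.1
tool_pos: [0.5282, -0.2174, 0.2017]
tool_rot: [179.9, -0.1, 38.7]
force: [-0.4, 0.2, -0.3]
grip_width: 0.0874
```

Request:
{"name": "carry_out", "arguments": {"plan": [{"fingers": -1, "dx": 0, "dy": 0, "dz": 0, "rx": 0, "ry": 0, "rz": 0.9}, {"fingers": -1, "dx": 0, "dy": 0, "dz": 0, "rx": 0, "ry": 0, "rz": 0.8}, {"fingers": -1, "dx": 0, "dy": 0, "dz": 0, "rx": 0, "ry": 0, "rz": 0.8}, {"fingers": -1, "dx": 0, "dy": 0, "dz": 0, "rx": 0, "ry": 0, "rz": 0.8}, {"fingers": -1, "dx": 0, "dy": 0, "dz": 0, "rx": 0, "ry": 0, "rz": 0}]}}

```text
time_s: 21.72
tool_pos: [0.5282, -0.2175, 0.2015]
tool_rot: [180.0, -0.1, 6.1]
force: [-0.1, 0.3, -0.2]
grip_width: 0.087
```

```bash
python3 -c "
from h import *
snap('w8')"; python3 chk.py 8 .5033 -.4076
```

```text
21.725 [ 0.5282 -0.2175  0.2015] [ 1.7995e+02 -9.0000e-02  6.0900e+00] [ 13.5   9.3   7.   96.7  -1.2  73.9 -63.2] [-0.1  0.3 -0.2]
[ 0.5281 -0.2174  0.2012] [ 1.8e+02 -1.0e-01  6.2e+00]
```

View pics/w8.png

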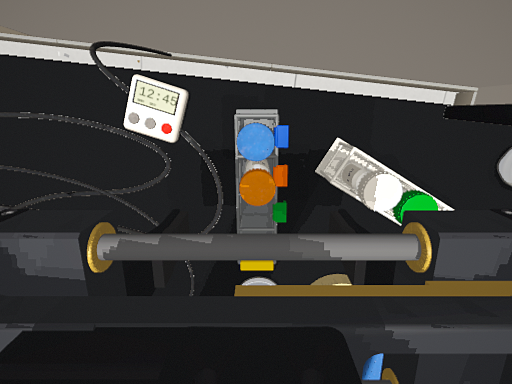

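View pics/chk8.png

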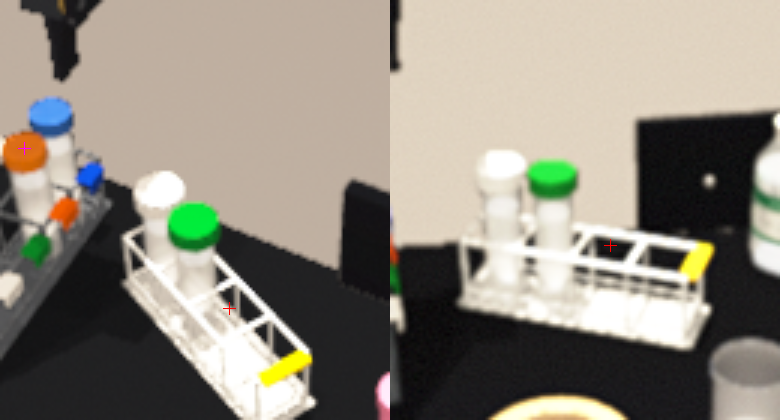

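Green and white stand upright in the far two cells; orange cap at (257,187) is under the gripper. Picking orange.

Request:
{"name": "carry_out", "arguments": {"plan": [{"fingers": -1, "dx": 0, "dy": 0, "dz": 0.9, "rx": 0, "ry": 0, "rz": 0}, {"fingers": -1, "dx": 0, "dy": 0, "dz": 1, "rx": 0, "ry": 0, "rz": 0}, {"fingers": -1, "dx": 0, "dy": 0, "dz": 0.9, "rx": 0, "ry": 0, "rz": 0}, {"fingers": -1, "dx": 0, "dy": 0, "dz": 0.6, "rx": 0, "ry": 0, "rz": 0}, {"fingers": -1, "dx": 0, "dy": 0, "dz": 0.2, "rx": 0, "ry": 0, "rz": 0}, {"fingers": -1, "dx": 0, "dy": 0, "dz": 0, "rx": 0, "ry": 0, "rz": 0}, {"fingers": 1, "dx": 0, "dy": 0, "dz": 0, "rx": 0, "ry": 0, "rz": 0}, {"fingers": 1, "dx": 0, "dy": 0, "dz": 0, "rx": 0, "ry": 0, "rz": 0}, {"fingers": 1, "dx": 0, "dy": 0, "dz": 0, "rx": 0, "ry": 0, "rz": 0}, {"fingers": 1, "dx": 0, "dy": 0, "dz": 0, "rx": 0, "ry": 0, "rz": 0}, {"fingers": 1, "dx": 0, "dy": 0, "dz": 0, "rx": 0, "ry": 0, "rz": 0}, {"fingers": 1, "dx": 0, "dy": 0, "dz": 0, "rx": 0, "ry": 0, "rz": 0}]}}

```text
time_s: 23.38
tool_pos: [0.5278, -0.2173, 0.0921]
tool_rot: [180.0, -0.0, 6.0]
force: [-0.6, -0.0, 0.2]
grip_width: 0.0349
```

Request:
{"name": "carry_out", "arguments": {"plan": [{"fingers": 1, "dx": 0, "dy": 0, "dz": 0, "rx": 0, "ry": 0, "rz": 0}, {"fingers": 1, "dx": 0, "dy": 0, "dz": -0.3, "rx": 0, "ry": 0, "rz": 0}, {"fingers": 1, "dx": 0, "dy": 0, "dz": -0.6, "rx": 0, "ry": 0, "rz": 0}, {"fingers": 1, "dx": 0, "dy": 0, "dz": -0.8, "rx": 0, "ry": 0, "rz": 0}, {"fingers": 1, "dx": 0, "dy": 0, "dz": -0.8, "rx": 0, "ry": 0, "rz": 0}, {"fingers": 1, "dx": 0, "dy": 0, "dz": -0.8, "rx": 0, "ry": 0, "rz": 0}, {"fingers": 1, "dx": 0, "dy": 0, "dz": -0.8, "rx": 0, "ry": 0, "rz": 0}, {"fingers": 1, "dx": 0, "dy": 0, "dz": -0.8, "rx": 0, "ry": 0, "rz": 0}, {"fingers": 1, "dx": 0, "dy": 0, "dz": -0.4, "rx": 0, "ry": 0, "rz": 0}]}}

```text
time_s: 24.5
tool_pos: [0.5286, -0.2177, 0.2539]
tool_rot: [179.9, -0.2, 6.0]
force: [-0.7, -0.5, 0.2]
grip_width: 0.0325
```

Request:
{"name": "carry_out", "arguments": {"plan": [{"fingers": 1, "dx": -0.2, "dy": 0.6, "dz": 0, "rx": 0, "ry": 0, "rz": 0}, {"fingers": 1, "dx": -0.21, "dy": 0.96, "dz": 0, "rx": 0, "ry": 0, "rz": 0}, {"fingers": 1, "dx": -0.21, "dy": 1, "dz": 0, "rx": 0, "ry": 0, "rz": 0}, {"fingers": 1, "dx": -0.21, "dy": 1, "dz": 0, "rx": 0, "ry": 0, "rz": 0}, {"fingers": 1, "dx": -0.21, "dy": 1, "dz": 0, "rx": 0, "ry": 0, "rz": 0}, {"fingers": 1, "dx": -0.21, "dy": 1, "dz": 0, "rx": 0, "ry": 0, "rz": 0}, {"fingers": 1, "dx": -0.21, "dy": 0.65, "dz": 0, "rx": 0, "ry": 0, "rz": 0}, {"fingers": 1, "dx": 0, "dy": 0, "dz": 0, "rx": 0, "ry": 0, "rz": -0.7}, {"fingers": 1, "dx": 0, "dy": 0, "dz": 0, "rx": 0, "ry": 0, "rz": -0.9}, {"fingers": 1, "dx": 0, "dy": 0, "dz": 0, "rx": 0, "ry": 0, "rz": -0.9}, {"fingers": 1, "dx": 0, "dy": 0, "dz": 0, "rx": 0, "ry": 0, "rz": -0.9}, {"fingers": 1, "dx": 0, "dy": 0, "dz": 0, "rx": 0, "ry": 0, "rz": -0.9}]}}

```text
time_s: 26.0
tool_pos: [0.503, -0.4075, 0.2503]
tool_rot: [-179.9, 0.0, 49.3]
force: [-0.6, -0.7, -2.1]
grip_width: 0.0321
```

Request:
{"name": "carry_out", "arguments": {"plan": [{"fingers": 1, "dx": 0, "dy": 0, "dz": 0, "rx": 0, "ry": 0, "rz": -0.9}, {"fingers": 1, "dx": 0, "dy": 0, "dz": 0, "rx": 0, "ry": 0, "rz": -0.8}, {"fingers": 1, "dx": 0, "dy": 0, "dz": 0, "rx": 0, "ry": 0, "rz": 0}]}}

```text
time_s: 26.38
tool_pos: [0.5031, -0.4075, 0.2504]
tool_rot: [-179.9, -0.0, 65.9]
force: [-0.6, 0.0, -1.8]
grip_width: 0.0327
```

```bash
python3 chk.py 9 .5033 -.4076
```

```text
[ 0.5031 -0.4075  0.2504] [-179.9   -0.    65.9]
```

View pics/chk9.png

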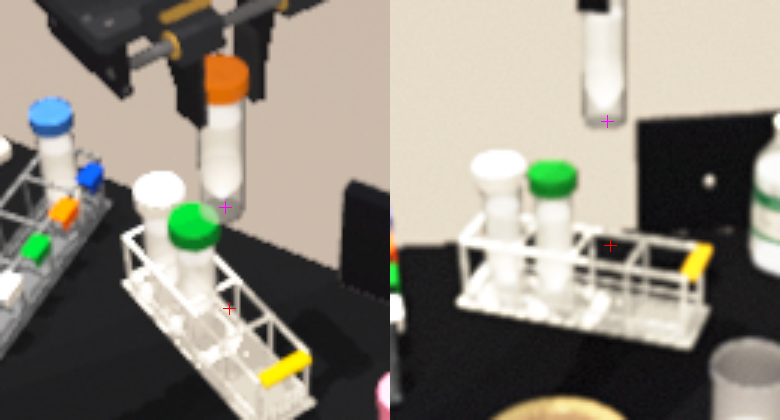

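Request:
{"name": "carry_out", "arguments": {"plan": [{"fingers": 1, "dx": 0, "dy": 0.04, "dz": 0.7, "rx": 0, "ry": 0, "rz": 0}, {"fingers": 1, "dx": 0, "dy": 0, "dz": 0.9, "rx": 0, "ry": 0, "rz": 0}, {"fingers": 1, "dx": 0, "dy": 0, "dz": 0.9, "rx": 0, "ry": 0, "rz": 0}, {"fingers": 1, "dx": 0, "dy": 0, "dz": 0.6, "rx": 0, "ry": 0, "rz": 0}, {"fingers": 1, "dx": 0, "dy": 0, "dz": 0.5, "rx": 0, "ry": 0, "rz": 0}, {"fingers": 1, "dx": 0, "dy": 0, "dz": 0.5, "rx": 0, "ry": 0, "rz": 0}, {"fingers": 1, "dx": 0, "dy": 0, "dz": 0.5, "rx": 0, "ry": 0, "rz": 0}, {"fingers": 1, "dx": 0, "dy": 0, "dz": 0.3, "rx": 0, "ry": 0, "rz": 0}, {"fingers": 1, "dx": 0, "dy": 0, "dz": 0.15, "rx": 0, "ry": 0, "rz": 0}, {"fingers": 1, "dx": 0, "dy": 0, "dz": 0.05, "rx": 0, "ry": 0, "rz": 0}, {"fingers": 1, "dx": 0, "dy": 0, "dz": 0, "rx": 0, "ry": 0, "rz": 0}]}}

```text
time_s: 27.85
tool_pos: [0.5051, -0.4079, 0.0985]
tool_rot: [180.0, 0.0, 66.0]
force: [-0.6, -0.6, -0.4]
grip_width: 0.0326
```

```bash
python3 chk.py 10 .5033 -.4076
```

```text
[ 0.5051 -0.4079  0.0985] [180.   0.  66.]
```

View pics/chk10.png

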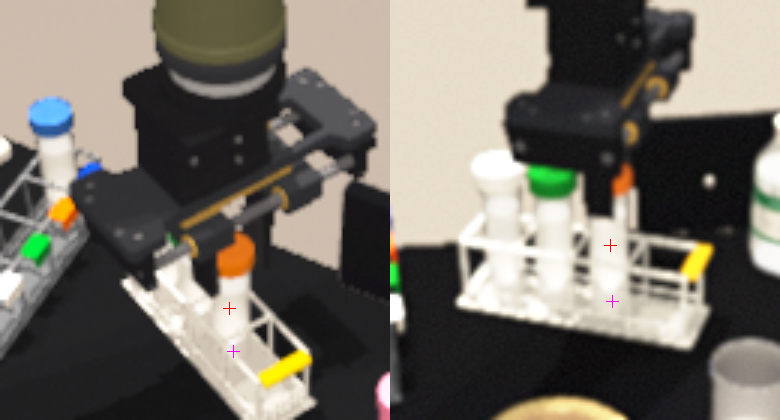

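Request:
{"name": "carry_out", "arguments": {"plan": [{"fingers": 1, "dx": 0, "dy": 0, "dz": 0.1, "rx": 0, "ry": 0, "rz": 0}, {"fingers": 1, "dx": 0, "dy": 0, "dz": 0.06, "rx": 0, "ry": 0, "rz": 0}, {"fingers": 1, "dx": 0, "dy": 0, "dz": 0.04, "rx": 0, "ry": 0, "rz": 0}, {"fingers": 1, "dx": 0, "dy": 0, "dz": 0, "rx": 0, "ry": 0, "rz": 0}, {"fingers": 0.2, "dx": 0, "dy": 0, "dz": 0, "rx": 0, "ry": 0, "rz": 0}, {"fingers": -0.4, "dx": 0, "dy": 0, "dz": 0, "rx": 0, "ry": 0, "rz": 0}, {"fingers": -1, "dx": 0, "dy": 0, "dz": 0, "rx": 0, "ry": 0, "rz": 0}, {"fingers": -1, "dx": 0, "dy": 0, "dz": 0, "rx": 0, "ry": 0, "rz": 0}, {"fingers": -1, "dx": 0, "dy": 0, "dz": 0, "rx": 0, "ry": 0, "rz": 0}, {"fingers": -1, "dx": 0, "dy": 0, "dz": 0, "rx": 0, "ry": 0, "rz": 0}]}}

```text
time_s: 29.2
tool_pos: [0.5049, -0.4076, 0.0921]
tool_rot: [180.0, -0.0, 66.0]
force: [0.4, -0.7, 0.1]
grip_width: 0.0773
```

Request:
{"name": "carry_out", "arguments": {"plan": [{"fingers": -1, "dx": 0, "dy": 0, "dz": -0.6, "rx": 0, "ry": 0, "rz": 0}, {"fingers": -1, "dx": 0, "dy": 0, "dz": -1, "rx": 0, "ry": 0, "rz": 0}, {"fingers": -1, "dx": 0, "dy": 0, "dz": -1, "rx": 0, "ry": 0, "rz": 0}, {"fingers": -1, "dx": 0, "dy": 0, "dz": -1, "rx": 0, "ry": 0, "rz": 0}, {"fingers": -1, "dx": 0.98, "dy": -0.1, "dz": 0, "rx": 0, "ry": 0, "rz": 0}, {"fingers": -1, "dx": 0.98, "dy": -0.1, "dz": 0, "rx": 0, "ry": 0, "rz": 0}, {"fingers": -1, "dx": 0.98, "dy": -0.1, "dz": 0, "rx": 0, "ry": 0, "rz": 0}, {"fingers": -1, "dx": 0.98, "dy": -0.1, "dz": 0, "rx": 0, "ry": 0, "rz": 0}, {"fingers": -1, "dx": 0.98, "dy": -0.1, "dz": 0, "rx": 0, "ry": 0, "rz": 0}, {"fingers": -1, "dx": 0.98, "dy": -0.09, "dz": 0, "rx": 0, "ry": 0, "rz": 0}, {"fingers": -1, "dx": 0.97, "dy": -0.09, "dz": 0, "rx": 0, "ry": 0, "rz": 0}, {"fingers": -1, "dx": 0, "dy": 0, "dz": 0, "rx": 0, "ry": 0, "rz": 0.8}]}}

```text
time_s: 30.7
tool_pos: [0.5714, -0.2079, 0.2017]
tool_rot: [179.9, -0.1, 58.1]
force: [0.4, -0.6, 0.0]
grip_width: 0.0868
```

Request:
{"name": "carry_out", "arguments": {"plan": [{"fingers": -1, "dx": 0, "dy": 0, "dz": 0, "rx": 0, "ry": 0, "rz": 0.9}, {"fingers": -1, "dx": 0, "dy": 0, "dz": 0, "rx": 0, "ry": 0, "rz": 0.9}, {"fingers": -1, "dx": 0, "dy": 0, "dz": 0, "rx": 0, "ry": 0, "rz": 0.9}, {"fingers": -1, "dx": 0, "dy": 0, "dz": 0, "rx": 0, "ry": 0, "rz": 0.9}, {"fingers": -1, "dx": 0, "dy": 0, "dz": 0, "rx": 0, "ry": 0, "rz": 0.8}, {"fingers": -1, "dx": 0, "dy": 0, "dz": 0, "rx": 0, "ry": 0, "rz": 0.8}, {"fingers": -1, "dx": 0, "dy": 0, "dz": 0, "rx": 0, "ry": 0, "rz": 0}]}}

```text
time_s: 31.58
tool_pos: [0.5702, -0.2117, 0.2015]
tool_rot: [180.0, -0.1, 6.1]
force: [0.3, -0.0, -0.9]
grip_width: 0.0869
```

```bash
python3 -c "
from h import *
snap('w11')"; python3 chk.py 11 .4858 -.4469
```

```text
31.575 [ 0.5702 -0.2117  0.2015] [ 1.7996e+02 -9.0000e-02  6.0900e+00] [ 12.6  13.7   6.3  91.5  -1.5  74.8 -64.8] [ 0.3 -0.  -0.9]
[ 0.5701 -0.2117  0.2012] [ 1.8e+02 -1.0e-01  6.2e+00]
```

View pics/w11.png

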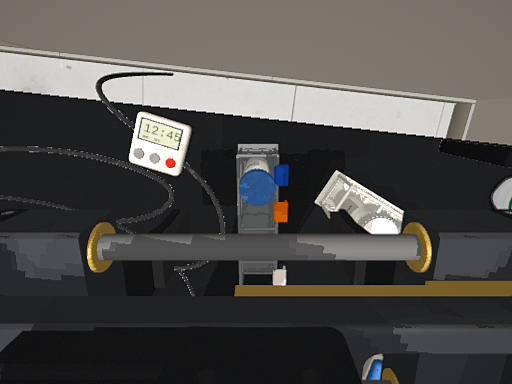

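View pics/chk11.png

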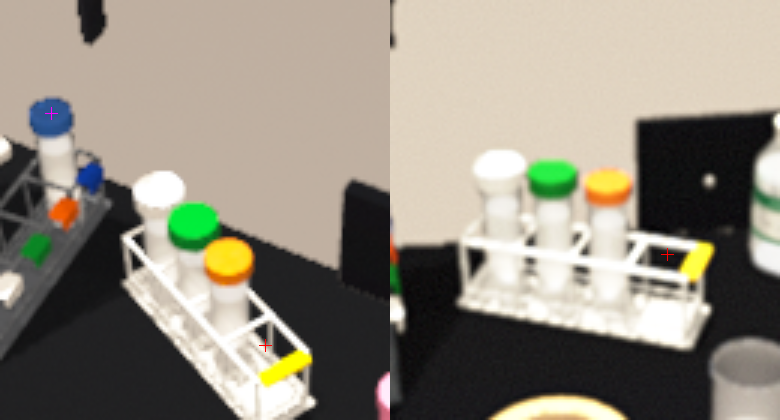

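Three stand correctly; blue cap (258,187) is under the gripper.

Request:
{"name": "carry_out", "arguments": {"plan": [{"fingers": -1, "dx": 0, "dy": 0, "dz": 0.9, "rx": 0, "ry": 0, "rz": 0}, {"fingers": -1, "dx": 0, "dy": 0, "dz": 1, "rx": 0, "ry": 0, "rz": 0}, {"fingers": -1, "dx": 0, "dy": 0, "dz": 0.9, "rx": 0, "ry": 0, "rz": 0}, {"fingers": -1, "dx": 0, "dy": 0, "dz": 0.6, "rx": 0, "ry": 0, "rz": 0}, {"fingers": -1, "dx": 0, "dy": 0, "dz": 0.2, "rx": 0, "ry": 0, "rz": 0}, {"fingers": -1, "dx": 0, "dy": 0, "dz": 0, "rx": 0, "ry": 0, "rz": 0}, {"fingers": 1, "dx": 0, "dy": 0, "dz": 0, "rx": 0, "ry": 0, "rz": 0}, {"fingers": 1, "dx": 0, "dy": 0, "dz": 0, "rx": 0, "ry": 0, "rz": 0}, {"fingers": 1, "dx": 0, "dy": 0, "dz": 0, "rx": 0, "ry": 0, "rz": 0}, {"fingers": 1, "dx": 0, "dy": 0, "dz": 0, "rx": 0, "ry": 0, "rz": 0}, {"fingers": 1, "dx": 0, "dy": 0, "dz": 0, "rx": 0, "ry": 0, "rz": 0}, {"fingers": 1, "dx": 0, "dy": 0, "dz": 0, "rx": 0, "ry": 0, "rz": 0}]}}

```text
time_s: 33.22
tool_pos: [0.5698, -0.2116, 0.0921]
tool_rot: [180.0, 0.0, 6.0]
force: [-0.3, -0.1, -0.0]
grip_width: 0.0352
```

Request:
{"name": "carry_out", "arguments": {"plan": [{"fingers": 1, "dx": 0, "dy": 0, "dz": 0, "rx": 0, "ry": 0, "rz": 0}, {"fingers": 1, "dx": 0, "dy": 0, "dz": -0.3, "rx": 0, "ry": 0, "rz": 0}, {"fingers": 1, "dx": 0, "dy": 0, "dz": -0.6, "rx": 0, "ry": 0, "rz": 0}, {"fingers": 1, "dx": 0, "dy": 0, "dz": -0.8, "rx": 0, "ry": 0, "rz": 0}, {"fingers": 1, "dx": 0, "dy": 0, "dz": -0.8, "rx": 0, "ry": 0, "rz": 0}, {"fingers": 1, "dx": 0, "dy": 0, "dz": -0.8, "rx": 0, "ry": 0, "rz": 0}, {"fingers": 1, "dx": 0, "dy": 0, "dz": -0.8, "rx": 0, "ry": 0, "rz": 0}, {"fingers": 1, "dx": 0, "dy": 0, "dz": -0.8, "rx": 0, "ry": 0, "rz": 0}, {"fingers": 1, "dx": 0, "dy": 0, "dz": -0.4, "rx": 0, "ry": 0, "rz": 0}]}}

```text
time_s: 34.35
tool_pos: [0.5705, -0.212, 0.254]
tool_rot: [179.9, -0.2, 6.0]
force: [1.6, 0.5, -0.3]
grip_width: 0.0326
```

Request:
{"name": "carry_out", "arguments": {"plan": [{"fingers": 1, "dx": -0.3, "dy": 0.6, "dz": 0, "rx": 0, "ry": 0, "rz": 0}, {"fingers": 1, "dx": -0.4, "dy": 0.9, "dz": 0, "rx": 0, "ry": 0, "rz": 0}, {"fingers": 1, "dx": -0.42, "dy": 0.9, "dz": 0, "rx": 0, "ry": 0, "rz": 0}, {"fingers": 1, "dx": -0.42, "dy": 0.9, "dz": 0, "rx": 0, "ry": 0, "rz": 0}, {"fingers": 1, "dx": -0.42, "dy": 0.9, "dz": 0, "rx": 0, "ry": 0, "rz": 0}, {"fingers": 1, "dx": -0.42, "dy": 0.9, "dz": 0, "rx": 0, "ry": 0, "rz": 0}, {"fingers": 1, "dx": -0.42, "dy": 0.9, "dz": 0, "rx": 0, "ry": 0, "rz": 0}, {"fingers": 1, "dx": -0.42, "dy": 0.9, "dz": 0, "rx": 0, "ry": 0, "rz": 0}, {"fingers": 1, "dx": -0.37, "dy": 0.6, "dz": 0, "rx": 0, "ry": 0, "rz": 0}, {"fingers": 1, "dx": 0, "dy": 0, "dz": 0, "rx": 0, "ry": 0, "rz": -0.7}, {"fingers": 1, "dx": 0, "dy": 0, "dz": 0, "rx": 0, "ry": 0, "rz": -0.9}, {"fingers": 1, "dx": 0, "dy": 0, "dz": 0, "rx": 0, "ry": 0, "rz": -0.9}]}}

```text
time_s: 35.85
tool_pos: [0.4853, -0.447, 0.2503]
tool_rot: [-179.9, 0.0, 31.3]
force: [1.0, 0.5, -1.3]
grip_width: 0.0326
```

Request:
{"name": "carry_out", "arguments": {"plan": [{"fingers": 1, "dx": 0, "dy": 0, "dz": 0, "rx": 0, "ry": 0, "rz": -0.9}, {"fingers": 1, "dx": 0, "dy": 0, "dz": 0, "rx": 0, "ry": 0, "rz": -0.9}, {"fingers": 1, "dx": 0, "dy": 0, "dz": 0, "rx": 0, "ry": 0, "rz": -0.9}, {"fingers": 1, "dx": 0, "dy": 0, "dz": 0, "rx": 0, "ry": 0, "rz": -0.8}, {"fingers": 1, "dx": 0, "dy": 0, "dz": 0, "rx": 0, "ry": 0, "rz": 0}]}}

```text
time_s: 36.48
tool_pos: [0.4854, -0.447, 0.2504]
tool_rot: [-179.9, -0.0, 65.9]
force: [-0.8, -0.6, -0.7]
grip_width: 0.0326
```

```bash
python3 chk.py 12 .4858 -.4469
```

```text
[ 0.4854 -0.447   0.2504] [-179.9   -0.    65.9]
```

View pics/chk12.png

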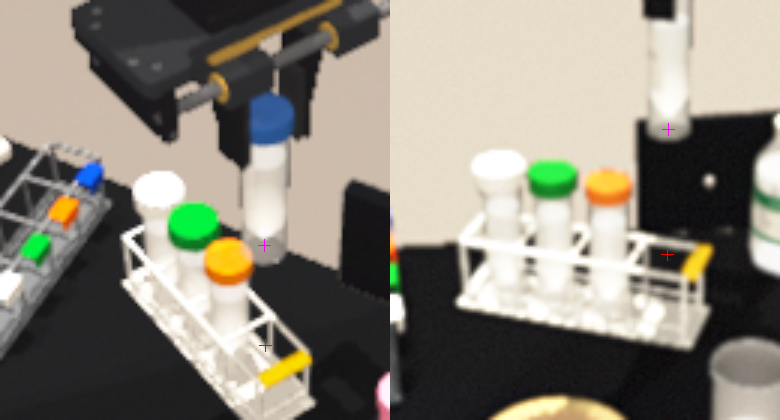

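Request:
{"name": "carry_out", "arguments": {"plan": [{"fingers": 1, "dx": 0, "dy": 0.02, "dz": 0.7, "rx": 0, "ry": 0, "rz": 0}, {"fingers": 1, "dx": 0, "dy": 0, "dz": 0.9, "rx": 0, "ry": 0, "rz": 0}, {"fingers": 1, "dx": 0, "dy": 0, "dz": 0.9, "rx": 0, "ry": 0, "rz": 0}, {"fingers": 1, "dx": 0, "dy": 0, "dz": 0.6, "rx": 0, "ry": 0, "rz": 0}, {"fingers": 1, "dx": 0, "dy": 0, "dz": 0.5, "rx": 0, "ry": 0, "rz": 0}, {"fingers": 1, "dx": 0, "dy": 0, "dz": 0.5, "rx": 0, "ry": 0, "rz": 0}, {"fingers": 1, "dx": 0, "dy": 0, "dz": 0.5, "rx": 0, "ry": 0, "rz": 0}, {"fingers": 1, "dx": 0, "dy": 0, "dz": 0.3, "rx": 0, "ry": 0, "rz": 0}, {"fingers": 1, "dx": 0, "dy": 0, "dz": 0.15, "rx": 0, "ry": 0, "rz": 0}, {"fingers": 1, "dx": 0, "dy": 0, "dz": 0.05, "rx": 0, "ry": 0, "rz": 0}, {"fingers": 1, "dx": 0, "dy": 0, "dz": 0, "rx": 0, "ry": 0, "rz": 0}]}}

```text
time_s: 37.95
tool_pos: [0.487, -0.4471, 0.0985]
tool_rot: [180.0, 0.0, 66.0]
force: [0.9, 0.3, -0.8]
grip_width: 0.0326
```

```bash
python3 chk.py 13 .4858 -.4469
```

```text
[ 0.487  -0.4471  0.0985] [180.   0.  66.]
```

View pics/chk13.png

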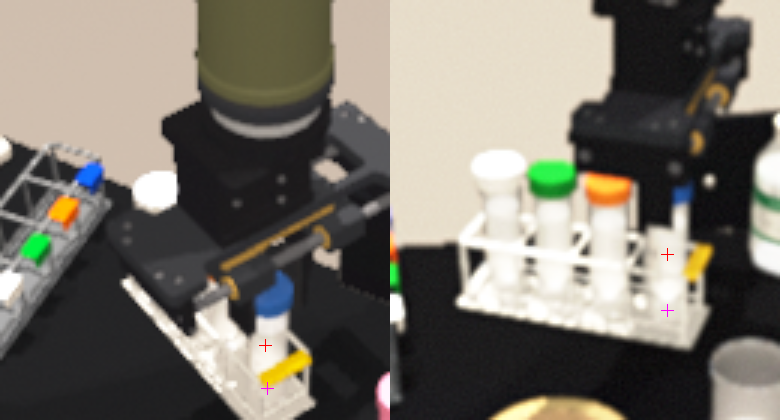

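Request:
{"name": "carry_out", "arguments": {"plan": [{"fingers": 1, "dx": 0, "dy": 0, "dz": 0.1, "rx": 0, "ry": 0, "rz": 0}, {"fingers": 1, "dx": 0, "dy": 0, "dz": 0.06, "rx": 0, "ry": 0, "rz": 0}, {"fingers": 1, "dx": 0, "dy": 0, "dz": 0.04, "rx": 0, "ry": 0, "rz": 0}, {"fingers": 1, "dx": 0, "dy": 0, "dz": 0, "rx": 0, "ry": 0, "rz": 0}, {"fingers": 0.2, "dx": 0, "dy": 0, "dz": 0, "rx": 0, "ry": 0, "rz": 0}, {"fingers": -0.4, "dx": 0, "dy": 0, "dz": 0, "rx": 0, "ry": 0, "rz": 0}, {"fingers": -1, "dx": 0, "dy": 0, "dz": 0, "rx": 0, "ry": 0, "rz": 0}, {"fingers": -1, "dx": 0, "dy": 0, "dz": 0, "rx": 0, "ry": 0, "rz": 0}, {"fingers": -1, "dx": 0, "dy": 0, "dz": 0, "rx": 0, "ry": 0, "rz": 0}, {"fingers": -1, "dx": 0, "dy": 0, "dz": 0, "rx": 0, "ry": 0, "rz": 0}]}}

```text
time_s: 39.3
tool_pos: [0.4868, -0.4469, 0.0921]
tool_rot: [180.0, 0.0, 66.0]
force: [0.5, 0.5, 0.3]
grip_width: 0.0768
```

Request:
{"name": "carry_out", "arguments": {"plan": [{"fingers": -1, "dx": 0, "dy": 0, "dz": -0.6, "rx": 0, "ry": 0, "rz": 0}, {"fingers": -1, "dx": 0, "dy": 0, "dz": -1, "rx": 0, "ry": 0, "rz": 0}, {"fingers": -1, "dx": 0, "dy": 0, "dz": -1, "rx": 0, "ry": 0, "rz": 0}, {"fingers": -1, "dx": 0, "dy": 0, "dz": -1, "rx": 0, "ry": 0, "rz": 0}, {"fingers": -1, "dx": 0, "dy": 0, "dz": -1, "rx": 0, "ry": 0, "rz": 0}, {"fingers": -1, "dx": 0, "dy": 0, "dz": -1, "rx": 0, "ry": 0, "rz": 0}, {"fingers": -1, "dx": 0, "dy": 0, "dz": 0, "rx": 0, "ry": 0, "rz": 0}, {"fingers": -1, "dx": 0, "dy": 0, "dz": 0, "rx": 0, "ry": 0, "rz": 0}]}}

```text
time_s: 40.3
tool_pos: [0.4866, -0.4468, 0.2602]
tool_rot: [180.0, -0.0, 66.0]
force: [-0.0, -0.0, -0.7]
grip_width: 0.0869
```

```bash
python3 chk.py 14 .4858 -.4469
```

```text
[ 0.4866 -0.4468  0.2602] [180.  -0.  66.]
```

View pics/chk14.png

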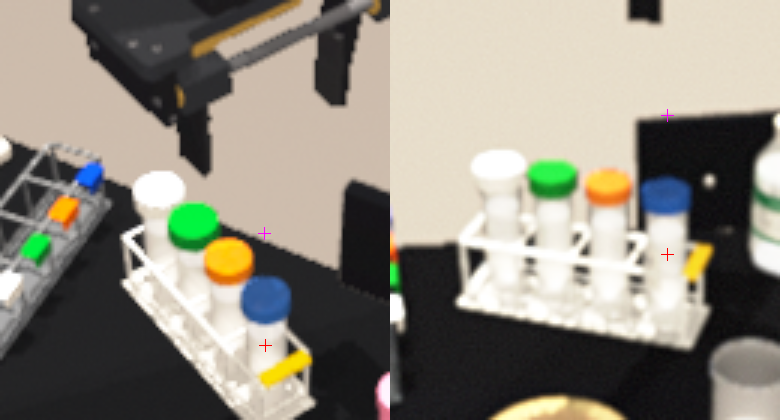

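All four stand upright, with blue beside the yellow tab and white in the farthest cell. The gripper is clear, so I'm handing in.

```bash
python3 -c "
from cell import ticket
print(ticket.sign_off())"
```

```text
the job is handed in; nothing more can be done
None
```

All four tubes are in the white rack in reverse order, and I handed the job in at about 40 s of the 109 s allowed. The sign-off reported no verdict.

- **Order:** the grey rack, counted from its tab, held white, green, orange, blue, and the tags agreed with the caps. The white rack, counted from its own tab, now holds blue, orange, green, white.
- **Last checks:** the final scene and side pictures show each tube upright in its own cell, with the gripper open and well above them. Only the white tube's position was measured again after placing; it came out within 1 mm of its cell centre. The others I judged from the pictures.
- **Forces:** every reading I took at the end of a move or measuring step was about 2 N or less. I did not read forces during the moves.
- **Disagreements:** none affected the result. The camera views differed by up to about 4 mm on positions, and the held tubes sat about 1–2 mm off the tool centre, which I corrected before lowering most of them.

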